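# Pry open the rhythm box's battery cover

## Task

Open the battery bay of the rhythm box: with the flat opener, pry the orange snap-fit cover up at its notch. Lay the opener back across its rest, and set the cover down flat in the blue tray, outer face up. Leave the other instruments where they are.

Things in the scene. Friction and masses are not known exactly. Their poses are not given: they have to be found in the camera images.
- rhythm_box: Grey rhythm box, fixed, 156 (x) x 76 (y) x 50 mm high; x from -88 to +68 mm. Origin on the table under the middle of its orange battery cover, which sits flush in a recess of the top with 1 mm play (x and y within 42 and 28 mm), side walls 9 mm wide beside it. Under the cover it is hollow (floor 28 mm up), with cells standing 42 mm up at x below 12. Notch at the cover's +x end, which faces the robot.
- notch (a point): Point of the box at the middle of the seated cover's lip edge, level with the box's top: x = 42, y = 0, z = 50 mm in the box's frame; +x points from the cover out over the notch pocket. To get under the lip the blade must come in over the end wall, pointing towards -x and 30 to 45 degrees below level.
- pocket (a point): Centre of the mouth of the notch pocket (x = 52, z = 50 mm in the box's frame). The pocket is open from above and runs on under the cover: 24 mm wide (y), 22 mm deep, from the lip at x = 42 to the end wall at x = 62. The end wall is 6 mm thick, its top flush with the box's top: a fulcrum.
- catch_l (a joint): White spring catch, a 10 mm thick round nose, 12 mm long, at y = 20.5 mm beside the pocket; slides 0 (home, 2.5 mm over the lip) to 7 mm back (value in m). It stands 7 mm above the box's top. Some 4 to 7 N upwards at the lip pushes both catches back. Once the lip's underside has risen about 11 mm they spring in below it.
- catch_r (a joint): The same catch at y = -20.5 mm. Afterwards the cover stays ajar on both noses: lip about 11 mm higher than seated, the 6 mm thick edges there proud of the box's top, the -x end still in its recess. It can then be gripped across y near the lip and lifts straight off.
- cover: Orange snap-fit cover, a loose plate 84 (x) x 56 (y) x 6 mm, about 30 g. Origin: centre of its underside; +z is its outer face (three black ribs near its -x end). The last 5 mm at the +x end is a lip only 3 mm thick (the lower half). Seated, its underside is 44 mm above the table and its frame is parallel to the box's.
- cover_lip (a point): Point of the cover: middle of the bottom edge of its lip (x = 42, y = 0, z = 0 mm in the cover's frame).
- opener: Flat opener, about 50 g. Origin: underside centre of its dark wooden handle, 90 (x) x 16 (y) x 18 mm (z from 0 to 18). Brass ferrule at x = 45 to 51 mm, then a flat steel blade from x = 51 to the tip at 100 mm, 12 mm wide (y), 2 mm thick, at z = 8 to 10 mm. +x points to the tip, +z up as it lies. It starts on the rest, its tip roughly away from the robot.
- opener_tip (a point): Middle of the blade's tip edge (x = 100, y = 0, z = 9 mm in the opener's frame).
- rest: Black rest fixed to the table: a base plate 110 (x) x 60 (y) x 3 mm with two bars across it at x = -36 and +36 mm (12 mm wide, 70 mm long, top 16 mm above the table, a 4 mm rubber stop at each end leaving 62 mm between). Origin: underside centre. The opener lies across both bars, along the rest's x axis, its underside 16 mm above the table.
- tray: Blue open parts tray fixed to the table, 140 (x) x 150 (y) mm outside, walls 4 mm thick and 18 mm high, floor about 5 mm thick. Origin: underside centre. The cover lies in it whole, either way round.
- gourd: dark wooden gourd shaker, 68 mm across, 65 high, loose; to be left alone. Origin: centre of its underside.
- goblet_drum: small wooden hand drum, 68 mm across, 50 high, loose; to be left alone. Origin: centre of its underside.
- castanet: red castanet, 56 mm across, 16 high, loose; to be left alone. Origin: centre of its underside.
- jar_shaker: blue jar shaker with yellow lid, 52 mm across, 82 high, loose; to be left alone. Origin: centre of its underside.
There are look-alikes about, which are no part of the job. Of the things shaped like the opener, the wooden one is meant.

How it is judged:
On the way:
1. the cover's lip has been pried up out of the catches by the opener's blade at the notch, no finger on the cover (z of cover_lip in the frame of rhythm_box above 0.05 m and contact force between opener and cover above 0.1 N and distance between opener_tip and notch below 0.03 m and contact force between the fingers and cover below 0.1 N).
At the end, for the whole second after the job is handed in: The cover lies flat (tilt under 0.1 rad), outer face up, on the tray's floor, centre within 55 mm of the tray's; the opener lies across both bars of the rest, centre within 35 mm of the rest's and within 0.45 rad of its length, either way round; both at rest (z of cover in the frame of tray between 0 and 0.01 m and horizontal distance between cover and tray below 0.055 m and angle between cover's own z axis and vertical below 0.1 rad and linear speed of each of cover, opener below 0.02 m/s and horizontal distance between opener and rest below 0.035 m and z of opener in the frame of rest between 0.012 and 0.036 m and angle between the x axis of opener and the x axis of rest, either way round below 0.45 rad); the robot touches nothing.
It fails at once if another instrument (gourd, drum, castanet, jar shaker) is shoved more than 30 mm (distance of any of gourd, goblet_drum, castanet, jar_shaker from where it was at the start of the episode above 0.03 m).
It fails at once if the cover is dropped into the tray from a height instead of set down (linear speed of cover above 0.8 m/s and horizontal distance between cover and tray below 0.09 m and z of cover in the frame of tray below 0.06 m and contact force between the fingers and cover below 0.05 N).
It also fails if it takes over 62 s, if anything falls off the work surface, if the arm or the gripper's body presses on something with over 40 N, if the wrist force passes 120 N, or if a joint passes its speed limit or range.

## Robot

A 7-joint arm with a two-finger parallel gripper is mounted at the origin on the work surface. World frame = base frame: x ahead of the robot, y to its left, z up, the work surface at z = 0. Lengths are in m, angles in rad, forces in N, time in s.
With the tool pointing down it reaches from about 0.375 to 0.925 m from the base axis. Payload 3.1 kg.
Tool frame: the origin (TCP) lies at the very end of the fingers, on their centre line; the grasp point (between the pads) lies 19 mm behind it; x points along the fingers, z is the direction in which the jaws open and shut, and the axes are right-handed (so a half turn about x gives the same grasp; the last joint's range is limited). The gripper opens to 85 mm and grips with 20 to 120 N. Pads are 22 mm wide; open, the fingers measure 114 mm over their backs; the gripper's body (76 mm by 85 mm) begins 54 mm behind the grasp point. The pads swing forward as they close: fully open they stand 13 mm farther back than shut.
Start: joints at [-1.432, 0.383, 0.044, 1.598, -0.018, 1.161, -0.05], TCP at [0.152, 0.632, 0.231] pointing down, gripper open.
Joint ranges: [-2.61, 2.61], [-0.41, 2.15], [-1.48, 1.57], [0, 2.5], [-1.57, 4.71], [0.05, 1.97], [-2.85, 2.85]. Speed limits (rad/s): [2.79, 2.79, 3.14, 3.14, 3.14, 3.14, 3.14].

## Interface

Orientations are given as a rotation vector (axis times angle).
In Python, from station import robot gives the robot as it stands. The module is installed in compiled form; this text tells all that it offers.
- The arm moves only by the tool move_arm, never from a script. Its argument "moves" is a list of rows, each a list of 5 numbers: the closure, from 0 (fully open) to 1 (shut), then the shift along the world's x, y, z in mm, then the turn about the world's z in degrees. A call has 1 to 10 rows; each row is the pose to reach, as a shift and turn from the pose commanded when the call began; what a row does not reach only later rows make up. A row lasts 1/8 s, in which the tool goes at most 62.5 mm and 10.7 degrees, less where a joint would pass 70% of its speed; a pose out of reach is approached as far as the arm can. A call with a gripper value outside its range is refused whole. The fingers move at their own pace and stop on an object; the grip force is fixed at half the most. Time passes only in rows, so rows that repeat a pose let the fingers close. It gives the time, the measured TCP pose, the force and the opening at its end, in the units of the state.
- robot.get_state(): the state, without advancing time (a new reading comes with each control period).
- robot.grab_frame(name): name is "scene" or "top" or "wrist"; returns a dict with "img" (480x640x3 uint8, blue, green, red), "z_map" (480x640 float32, m along the optical axis (not along the pixel's ray), 0 where there is no reading), "fx", "fy", "cx", "cy" (pixels), "world_from_camera" (4x4, takes a point from camera to world coordinates). Camera axes: x right, y down, z forward; pixel columns grow to the right and rows downward; lengths in m; the calibration is good to about 2 mm. The wrist camera is an equidistant fisheye: a pixel r from the principal point sees the ray r / f radians off the axis. A picture is of the moment at which its call begins.
- robot.hand_in(): hands the job in, once; it reports no verdict.
Trained networks look in the newest picture that a camera, given by its name, has taken for a name from the list of things; names that differ only in an ending like _2 or _b are one class to them, and where a whole thing is asked for, a point or a joint stands for the part that bears it (a point fixed in the world has none). Each returns a list of dicts, best first, with "confidence" (0 to 1); they miss things now and then, are a little off and sometimes report something else, mostly with a low value. They report only what shows in the picture. A call takes as long as a camera call. They do not tell look-alikes from the thing itself.
- robot.look_for(camera, thing): "extent" ([left, top, width, height] in pixels, round what is visible of it).
- robot.place_of(camera, thing): "point" ([row, column] in pixels: a listed point, or the origin of a listed thing).
The state is a dict: "clock": time; "joints": joint angles; "qvel": joint speeds; "tau": joint torques, N m; "position": TCP position; "tcp_rot": TCP orientation; "force": force on the tool from outside, world axes, zero at the start; "torque": the same for the moment, N m; "opening": finger opening in m.
Only numpy, scipy, OpenCV 4.12 (cv2) and the standard library are available. Lean on these libraries where they do the work, as an engineer would, in place of code of your own. Each camera call takes 0.05 s, during which the arm holds its last target.

## Working session

There is one attempt and no reset: what is moved stays moved. The work goes in short steps, Python scripts to look and compute and a tool call to move; the robot and the scene stay as the last step left them, time stands still between calls to the robot, and variables do not carry over. Pictures are saved under pics/ and viewed, and the job is handed in when it is done.

Besides the shell and the picture viewer there is one more tool, called after "Request:" as name([rows], argument=value, ...), one row to a line, values as JSON. move_arm: Moves the arm, as the interface text tells. Its arguments: {"type":"object","properties":{"moves":{"type":"array"}},"required":["moves"]}

```bash
mkdir -p pics; cat > h.py <<'E'
from station import robot
import numpy as np, cv2
from scipy.spatial.transform import Rotation as R
def grab(n,save=None):
    f=robot.grab_frame(n)
    if save: cv2.imwrite('pics/'+save+'.png',f['img'])
    return f
def px2w(f,r,c,z=None):
    """pixel row, col -> world using depth (pinhole) or plane height z"""
    T=f['world_from_camera']
    d=np.array([(c-f['cx'])/f['fx'],(r-f['cy'])/f['fy'],1.])
    if z is None:
        dep=f['z_map'][int(round(r)),int(round(c))]
        return (T@np.r_[d*dep,1])[:3]
    o=T[:3,3]; v=T[:3,:3]@d
    return o+v*(z-o[2])/v[2]
def w2px(f,p):
    q=np.linalg.inv(f['world_from_camera'])@np.r_[p,1]
    return q[1]/q[2]*f['fy']+f['cy'],q[0]/q[2]*f['fx']+f['cx']
def cloud(f):
    r,c=np.mgrid[0:480,0:640]; z=f['z_map']
    P=np.stack([(c-f['cx'])/f['fx']*z,(r-f['cy'])/f['fy']*z,z],-1)
    T=f['world_from_camera']
    W=P@T[:3,:3].T+T[:3,3]; W[z==0]=np.nan
    return W
E
python3 - <<'E'
from h import *
print(robot.get_state())
for n in ['scene','top','wrist']:
    f=grab(n,n+'0'); print(n,f['fx'],f['world_from_camera'].round(3).tolist())
for t in ['rhythm_box','notch','cover','opener','opener_tip','rest','tray','gourd','goblet_drum','castanet','jar_shaker']:
    print(t,[(round(d['confidence'],2),np.round(d['point']).tolist()) for d in robot.place_of('top',t)][:3])
E
```

```text
{'clock': 0.0, 'joints': array([-1.43179843,  0.383856  ,  0.04384376,  1.59962999, -0.01789394,
        1.16122654, -0.04992674]), 'qvel': array([-0.00071192,  0.00201953, -0.00120575,  0.00050632, -0.00168948,
       -0.00173516,  0.00165364]), 'tau': array([-2.83643494e-04, -4.33473444e+01,  1.02460619e+00, -2.49511206e+01,
        1.06798692e-02,  1.13675406e-02,  5.35582714e-06]), 'position': array([0.15227002, 0.6309036 , 0.22984783]), 'tcp_rot': array([-1.03486145,  1.31403471,  1.03184228]), 'force': array([ 0.18057135, -0.58979871, -0.12634301]), 'torque': array([-0.06871806, -0.01420708,  0.01231571]), 'opening': 0.08542291118259682}
scene 535.3335554325531 [[0.1, 0.831, -0.547, 1.192], [0.995, -0.089, 0.047, -0.049], [-0.01, -0.549, -0.835, 1.09], [0.0, 0.0, 0.0, 1.0]]
top 568.6010810825015 [[-0.004, -0.992, 0.123, 0.354], [-1.0, 0.002, -0.016, 0.017], [0.015, -0.123, -0.992, 1.278], [0.0, 0.0, 0.0, 1.0]]
wrist 371.64829954431775 [[0.235, 0.921, 0.31, 0.074], [0.972, -0.222, -0.076, 0.651], [-0.002, 0.319, -0.948, 0.373], [0.0, 0.0, 0.0, 1.0]]
rhythm_box [(0.76, [181.0, 312.0])]
notch [(0.85, [193.0, 316.0])]
cover [(0.74, [178.0, 314.0])]
opener [(0.79, [189.0, 378.0]), (0.76, [297.0, 524.0]), (0.75, [146.0, 498.0])]
opener_tip [(0.9, [340.0, 544.0]), (0.87, [295.0, 330.0]), (0.85, [186.0, 505.0])]
rest [(0.62, [204.0, 444.0])]
tray [(0.98, [219.0, 210.0])]
gourd [(0.81, [234.0, 515.0])]
goblet_drum [(0.92, [280.0, 425.0]), (0.73, [220.0, 211.0])]
castanet [(0.76, [268.0, 255.0]), (0.71, [231.0, 518.0])]
jar_shaker [(0.59, [240.0, 138.0])]
```

View pics/top0.png

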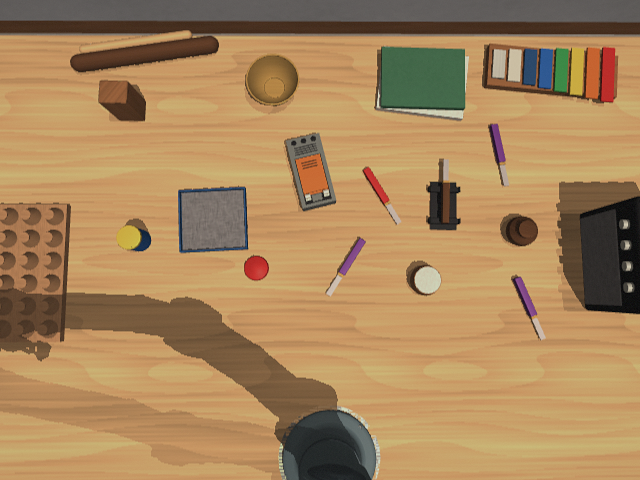

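View pics/scene0.png

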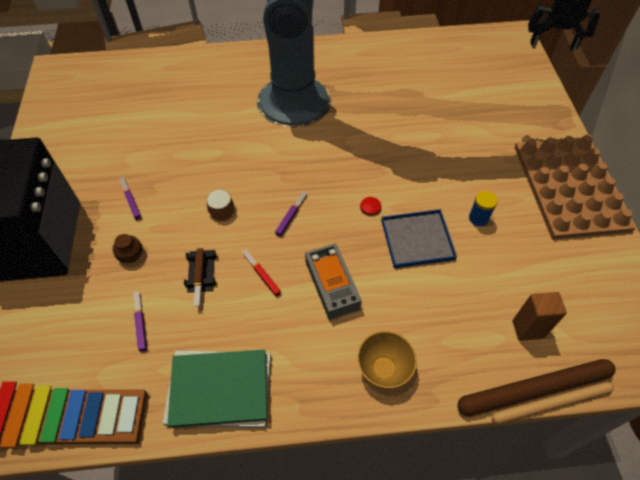

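View pics/wrist0.png

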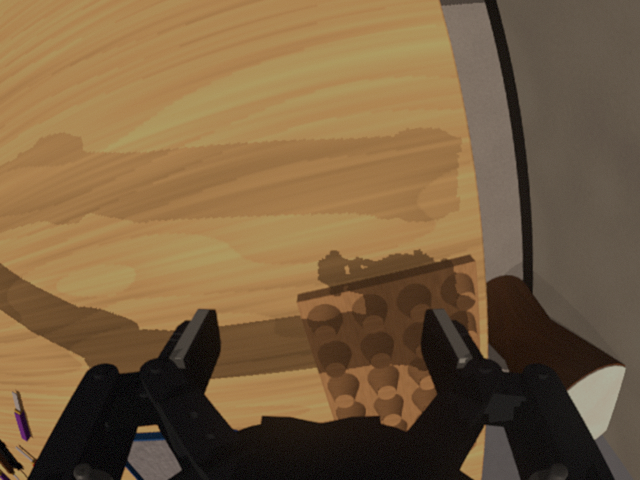

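```bash
python3 - <<'E'
from h import *
f=grab('top'); W=cloud(f)
print('Rtool',R.from_rotvec(robot.get_state()['tcp_rot']).as_matrix().round(3).tolist())
for n,(r,c) in dict(synth=(250,600),block=(88,115),book=(80,420),xyl=(75,540),crate=(270,60),bowl=(60,270),gourd=(230,520),drum=(280,425),table=(150,350),boxend=(205,318),cover=(170,312),rest=(185,434),handle=(200,446),blade=(165,445),blade2=(175,445),tray=(215,210)).items():
    print(n,W[r,c].round(4))
def rect(mask,name):
    m=mask.astype(np.uint8); n,l,s,_=cv2.connectedComponentsWithStats(m)
    i=1+np.argmax(s[1:,4]); P=W[l==i][:,:2].astype(np.float32)*1000
    print(name,s[i],cv2.minAreaRect(P))
I=f['img'].astype(int); B,G,Rr=I[...,0],I[...,1],I[...,2]
z=W[...,2]
roi=np.zeros((480,640),bool); roi[125:215,280:340]=1
rect(roi&(z>.035),'box')
rect(roi&(Rr>180)&(G<130)&(B<80)&(z>.04),'cover')
roi[:]=0; roi[150:240,420:470]=1
rect(roi&(z>.008),'rest+')
rect(roi&(z>.027),'handle')
roi[:]=0; roi[150:176,435:455]=1
rect(roi&(z>.012),'blade')
roi[:]=0; roi[180:258,170:255]=1
rect(roi&(z>.011),'traywall')
u=cv2.resize(f['img'][115:245,270:480],None,fx=3.7,fy=3.7,interpolation=cv2.INTER_CUBIC); cv2.imwrite('pics/crop1.png',u)
E
```

```text
Rtool [[-0.0, -0.972, 0.235], [0.0, 0.235, 0.972], [-1.0, 0.0, 0.0]]
synth [ 0.4376 -0.5659  0.1015]
block [0.7755 0.4437 0.1328]
book [ 0.829  -0.2089  0.0414]
xyl [ 0.844  -0.4859  0.0346]
crate [0.403  0.5852 0.0265]
bowl [0.8728 0.1304 0.0481]
gourd [ 0.484  -0.4129  0.0648]
drum [ 0.3777 -0.2067  0.0545]
table [ 0.6767 -0.0508  0.0016]
boxend [0.5445 0.0228 0.0309]
cover [0.6189 0.0358 0.0525]
rest [ 0.5947 -0.2424  0.0015]
handle [ 0.555  -0.262   0.0323]
blade [ 0.6352 -0.2629  0.0288]
blade2 [ 0.6129 -0.2628  0.0262]
tray [0.5262 0.2663 0.0041]
box [ 286  132   50   77 2350] ((620.7496337890625, 39.189048767089844), (157.623291015625, 76.17147064208984), 13.915921211242676)
cover [296 154  32  40 757] ((609.7479858398438, 36.76906204223633), (82.41127014160156, 54.44629669189453), 14.019213676452637)
rest+ [428 159  33  65 790] ((579.2800903320312, -261.7451171875), (71.17638397216797, 148.4043426513672), 87.86460876464844)
handle [441 168   9  55 353] ((566.6649780273438, -261.1620178222656), (17.807889938354492, 123.07275390625), 87.43306732177734)
blade [443 159   6  17 101] ((630.9452514648438, -264.4012145996094), (13.00184440612793, 37.65842819213867), 88.13621520996094)
traywall [178 186  70  66 605] ((516.6553344726562, 258.790283203125), (141.2454071044922, 150.74392700195312), 2.5133938789367676)
```

View pics/crop1.png

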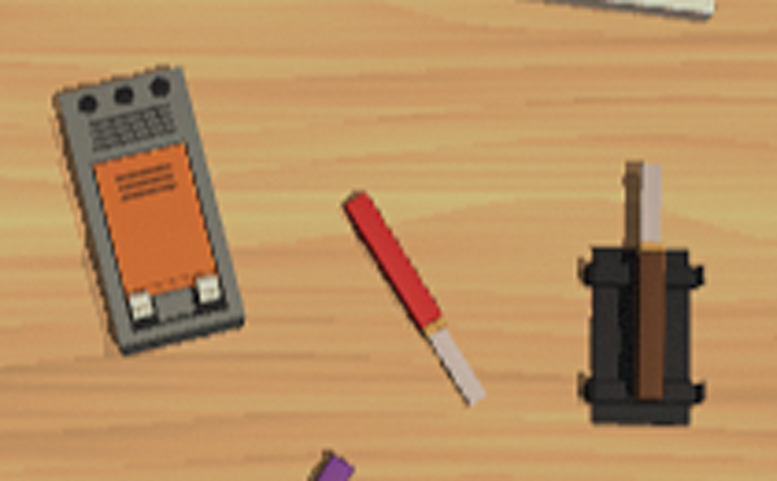

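```bash
python3 - <<'E'
from h import *
f=grab('top'); W=cloud(f)
u=cv2.resize(f['img'][150:240,415:475],None,fx=9,fy=6.6,interpolation=cv2.INTER_CUBIC)
u=cv2.resize(f['img'][152:238,410:480],None,fx=6.9,fy=6.9,interpolation=cv2.INTER_CUBIC); cv2.imwrite('pics/crop2.png',u)
E
```

```text
(no output)
```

View pics/crop2.png

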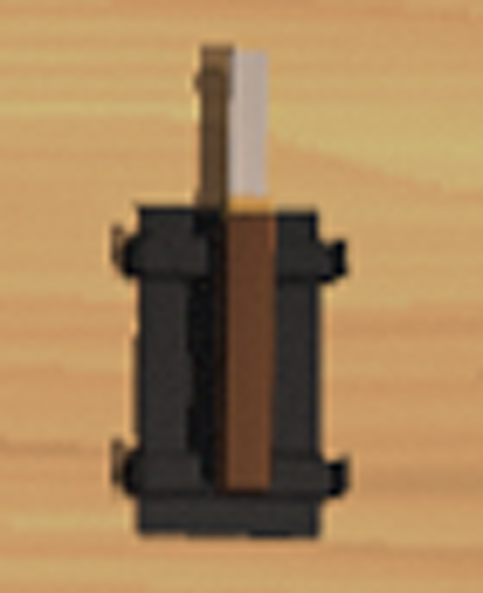

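```bash
python3 - <<'E'
from h import *
f=grab('top')
def c(x,y,z): 
    return (px2w(f,152+y/6.9-.5,410+x/6.9-.5,z)*1000).round(1)
for n,a in dict(tip=(250,50,.026),ferr0=(249,197,.030),ferr1=(250,212,.034),tail=(246,490,.034),h_l=(224,480,.034),h_r=(271,480,.034),
 bfl=(125,257,.016),bfr=(338,260,.016),bbl=(125,475,.016),bbr=(338,478,.016),pl_tl=(137,207,.003),pl_tr=(315,209,.003),pl_bl=(137,535,.003),pl_br=(320,537,.003)).items(): print(n,c(*a))
E
```

```text
tip [ 650.3 -265.6   26. ]
ferr0 [ 600.6 -262.9   30. ]
ferr1 [ 594.9 -262.2   34. ]
tail [ 504.3 -258.2   34. ]
h_l [ 507.6 -251.3   34. ]
h_r [ 507.5 -266.4   34. ]
bfl [ 583.4 -224.7   16. ]
bfr [ 582.3 -294.7   16. ]
bbl [ 511.5 -222.9   16. ]
bbr [ 510.4 -292.4   16. ]
pl_tl [ 602.6 -231.6    3. ]
pl_tr [ 601.8 -290.8    3. ]
pl_bl [ 493.3 -228.8    3. ]
pl_br [ 492.5 -289.     3. ]
```

Request:
move_arm([
  [0,412,-520,0,11],
  [0,412,-520,0,11],
  [0,412,-520,0,11],
  [0,412,-520,0,11],
  [0,412,-520,0,11],
  [0,412,-520,0,11],
  [0,412,-520,0,11],
  [0,412,-520,0,11],
  [0,412,-520,0,11],
  [0,412,-520,0,11],
])

```text
clock: 2.1
position: [0.5417, 0.1406, 0.2318]
tcp_rot: [-1.176, 1.228, 1.176]
force: [0.4, 1.3, 0.3]
opening: 0.0851
```

Request:
move_arm([
  [0,0,-372,-130,0],
  [0,0,-372,-130,0],
  [0,0,-372,-130,0],
  [0,0,-372,-130,0],
  [0,0,-372,-130,0],
  [0,0,-372,-130,0],
  [0,0,-372,-130,0],
  [0,0,-372,-130,0],
  [0,0,-372,-130,0],
])

```text
clock: 3.22
position: [0.5414, -0.2282, 0.1015]
tcp_rot: [-1.177, 1.228, 1.178]
force: [-0.1, 0.5, 0.2]
opening: 0.0855
```

```bash
python3 - <<'E'
from h import *
s=robot.get_state(); print(s['clock'],s['position'],R.from_rotvec(s['tcp_rot']).as_matrix().round(3).tolist(),s['opening'],s['joints'].round(2))
grab('wrist','w1'); grab('scene','s1')
E
```

```text
3.225 [ 0.54141163 -0.22815201  0.10150785] [[0.001, -0.999, 0.043], [0.001, 0.043, 0.999], [-1.0, -0.001, 0.001]] 0.08547967910674732 [-0.1   0.46  0.53  1.88 -0.3   0.89  2.1 ]
```

View pics/w1.png

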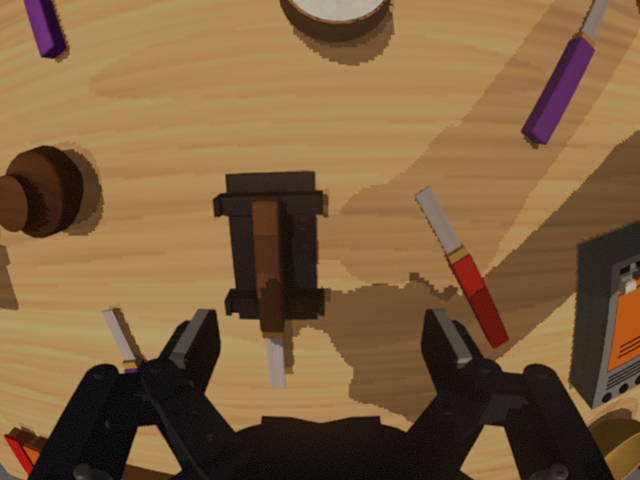

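Request:
move_arm([
  [0,22.5,-33,0,0],
  [0,22.5,-33,-45,0],
  [0,22.5,-33,-70,0],
  [0,22.5,-33,-93,0],
  [0,22.5,-33,-93,0],
  [1,22.5,-33,-93,0],
  [1,22.5,-33,-93,0],
  [1,22.5,-33,-93,0],
  [1,22.5,-33,-93,0],
  [1,22.5,-33,-93,0],
])

```text
clock: 4.58
position: [0.5638, -0.2634, 0.0091]
tcp_rot: [-1.177, 1.229, 1.175]
force: [-0.1, 0.6, 4.5]
opening: 0.0147
```

Request:
move_arm([
  [1,0,0,0,0],
  [1,0,0,0,0],
  [1,0,0,30,0],
])

```text
clock: 4.95
position: [0.5604, -0.2615, 0.0357]
tcp_rot: [-1.172, 1.233, 1.182]
force: [-0.6, 1.2, 0.3]
opening: 0.0148
```

```bash
python3 - <<'E'
from h import *
s=robot.get_state(); print(s['clock'],s['position'],s['force'],s['opening'],s['joints'].round(2))
grab('wrist','w2')
E
```

```text
4.95 [ 0.56035553 -0.26147494  0.03569514] [-0.62081518  1.17015648  0.28670222] 0.0148078960588382 [-0.01  0.61  0.48  1.82 -0.37  0.82  2.19]
```

View pics/w2.png

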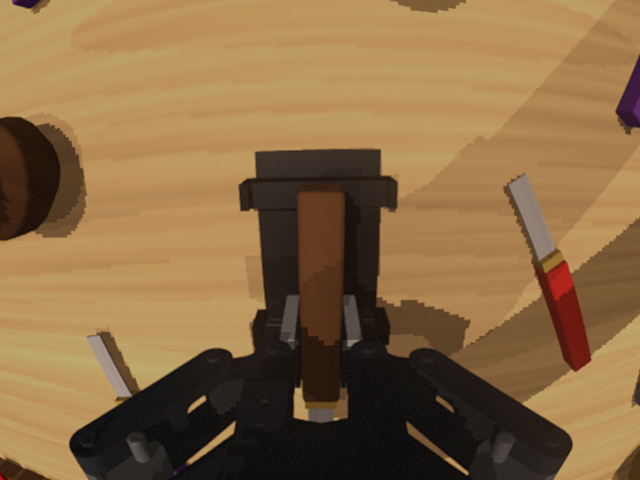

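Request:
move_arm([
  [1,0,0,60,0],
  [1,0,0,115,5],
  [1,157,325,115,16.5],
  [1,157,325,115,16.5],
  [1,157,325,115,16.5],
  [1,157,325,115,16.5],
  [1,157,325,115,16.5],
  [1,157,325,115,16.5],
  [1,157,325,115,16.5],
  [1,157,325,115,16.5],
])

```text
clock: 6.25
position: [0.7193, 0.0613, 0.152]
tcp_rot: [-1.386, 1.087, 1.387]
force: [0.2, -0.5, -1.8]
opening: 0.0148
```

```bash
cat > op.py <<'E'
from h import *
def st():
    s=robot.get_state(); M=R.from_rotvec(s['tcp_rot']).as_matrix()
    print('t',s['clock'],'p',(s['position']*1000).round(1),'head',np.degrees(np.arctan2(-M[0,2],M[1,2])).round(2),'down',M[:,0].round(3),'F',s['force'].round(1),'tq',s['torque'].round(2),'op',s['opening'].round(4),'q',s['joints'].round(2)); return s
E
python3 - <<'E'
from op import *
st(); f=grab('scene'); g=grab('top')
cv2.imwrite('pics/s2.png',cv2.resize(f['img'][120:400,150:500],None,fx=2.1,fy=2.1)); cv2.imwrite('pics/t2.png',g['img'])
E
```

```text
Traceback (most recent call last):
  File "op.py", line 4, in st
    print('t',s['clock'],'p',(s['position']*1000).round(1),'head',np.degrees(np.arctan2(-M[0,2],M[1,2])).round(2),'down',M[:,0].round(3),'F',s['force'].round(1),'tq',s['torque'].round(2),'op',s['opening'].round(4),'q',s['joints'].round(2)); return s
                                                                                                                                                                                                ^^^^^^^^^^^^^^^^^^
AttributeError: 'float' object has no attribute 'round'
```

```bash
sed -i "s/s\['opening'\].round(4)/round(float(s['opening']),4)/" op.py
python3 - <<'E'
from op import *
st(); f=grab('scene'); g=grab('top')
cv2.imwrite('pics/s2.png',cv2.resize(f['img'][120:400,150:500],None,fx=2.1,fy=2.1)); cv2.imwrite('pics/t2.png',g['img'])
E
```

```text
t 6.25 p [719.3  61.3 152. ] head 13.95 down [-0.002 -0.002 -1.   ] F [ 0.2 -0.5 -1.8] tq [-0.04  0.04 -0.03] op 0.0148 q [-0.42  0.62  0.41  1.48 -0.26  1.1   1.85]
```

View pics/s2.png

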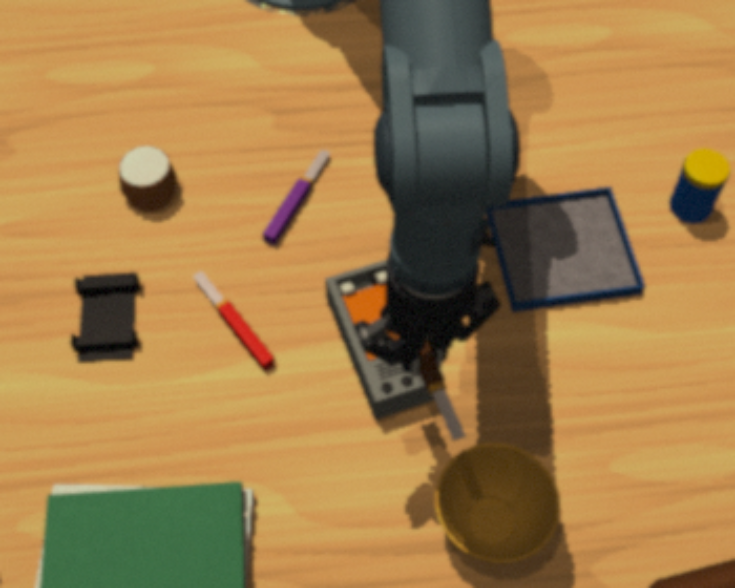

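View pics/t2.png

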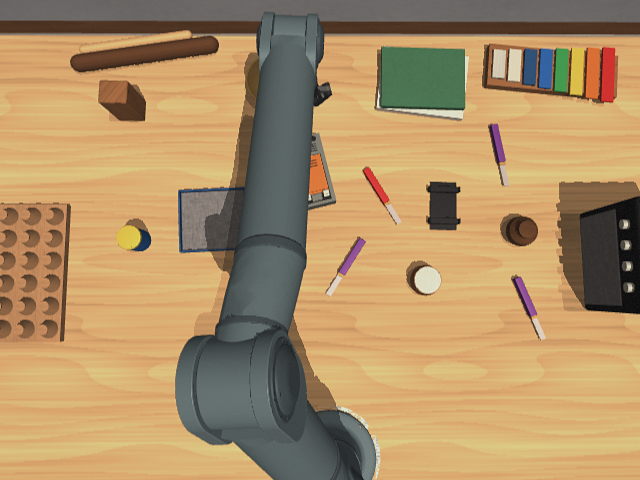

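Request:
move_arm([
  [1,0,0,-60,0],
  [1,0,0,-100,0],
  [1,0,0,-106,0],
  [1,0,0,-109,0],
  [1,0,0,-111,0],
  [1,0,0,-113,0],
  [1,0,0,-113,0],
])

```text
clock: 7.22
position: [0.7217, 0.0617, 0.044]
tcp_rot: [-1.387, 1.082, 1.383]
force: [-4.2, -0.1, 8.0]
opening: 0.0149
```

```bash

python3 - <<'E'
from op import *
st(); f=grab('scene')
cv2.imwrite('pics/s3.png',cv2.resize(f['img'][220:400,280:440],None,fx=3.3,fy=3.3))
E
```

```text
t 7.225 p [721.7  61.7  44. ] head 13.91 down [ 0.003  0.001 -1.   ] F [-4.2 -0.1  8. ] tq [-0.04  0.49 -0.05] op 0.0149 q [-0.4   0.74  0.37  1.53 -0.31  0.93  1.88]
```

View pics/s3.png

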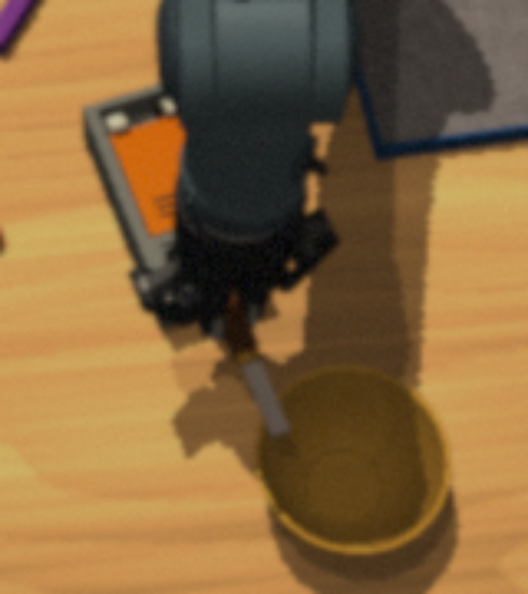

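```bash

python3 - <<'E'
from op import *
f=grab('scene'); W=cloud(f)
I=f['img']; 
sub=W[325:395,355:420].reshape(-1,3)
m=sub[:,2]>.045
P=sub[m]; print(len(P),P.min(0),P.max(0))
c,r=cv2.minEnclosingCircle((P[:,:2]*1000).astype(np.float32)); print(c,r)
for (r,c) in [(345,363),(348,364),(340,360),(335,372),(360,360)]: print(r,c,W[r,c].round(3))
E
```

```text
840 [0.74900273 0.06466427 0.04508651] [0.88238299 0.18280955 0.07026628]
(810.964599609375, 112.90164184570312) 74.94072723388672
345 363 [0.791 0.08  0.062]
348 364 [0.798 0.081 0.063]
340 360 [0.78  0.076 0.063]
335 372 [0.77  0.103 0.058]
360 360 [0.817 0.071 0.048]
```

Request:
move_arm([
  [1,0,0,20,0],
  [1,0,0,25,0],
  [1,4,-21,25,-5],
  [1,4,-21,25,-5],
  [1,4,-21,10,-5],
  [1,4,-21,5,-5],
  [1,4,-21,2,-5],
  [1,4,-21,0,-5],
  [1,4,-21,-2,-5],
  [1,4,-21,-2,-5],
])

```text
clock: 8.57
position: [0.7229, 0.0429, 0.0419]
tcp_rot: [-1.32, 1.131, 1.329]
force: [-7.7, 0.3, 17.7]
opening: 0.0147
```

```bash

python3 - <<'E'
from op import *
st(); f=grab('scene')
cv2.imwrite('pics/s4.png',cv2.resize(f['img'][220:400,280:440],None,fx=3.3,fy=3.3))
E
```

```text
t 8.575 p [722.9  42.9  41.9] head 9.03 down [-0.005  0.003 -1.   ] F [-7.7  0.3 17.7] tq [ 0.11  2.31 -0.05] op 0.0147 q [-0.38  0.75  0.39  1.52 -0.33  0.94  1.84]
```

View pics/s4.png

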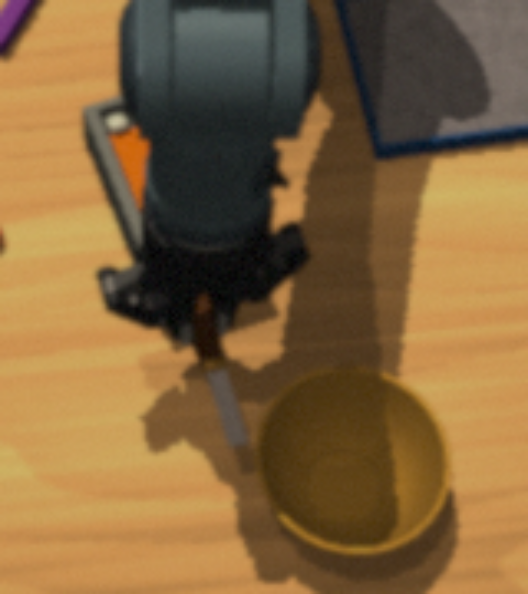

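Request:
move_arm([
  [1,0,0,-2,0],
  [1,0,0,-4,0],
  [1,0,0,-6,0],
  [1,0,0,-8,0],
  [1,0,0,-8,0],
])

```text
clock: 9.25
position: [0.7257, 0.0432, 0.0366]
tcp_rot: [-1.323, 1.127, 1.325]
force: [-7.8, 1.8, 22.5]
opening: 0.0149
```

```bash

python3 - <<'E'
from op import *
st(); f=grab('scene')
cv2.imwrite('pics/s5.png',cv2.resize(f['img'][220:400,280:440],None,fx=3.3,fy=3.3))
W=cloud(f); print([W[r,c].round(3) for r,c in [(335,344),(340,346),(345,348),(350,351)]])
E
```

```text
t 9.25 p [725.7  43.2  36.6] head 9.04 down [ 0.001  0.004 -1.   ] F [-7.8  1.8 22.5] tq [ 0.2   2.15 -0.07] op 0.0149 q [-0.38  0.75  0.38  1.52 -0.33  0.93  1.84]
[array([0.76 , 0.046, 0.048]), array([0.771, 0.049, 0.047]), array([0.781, 0.052, 0.044]), array([0.793, 0.057, 0.045])]
```

View pics/s5.png

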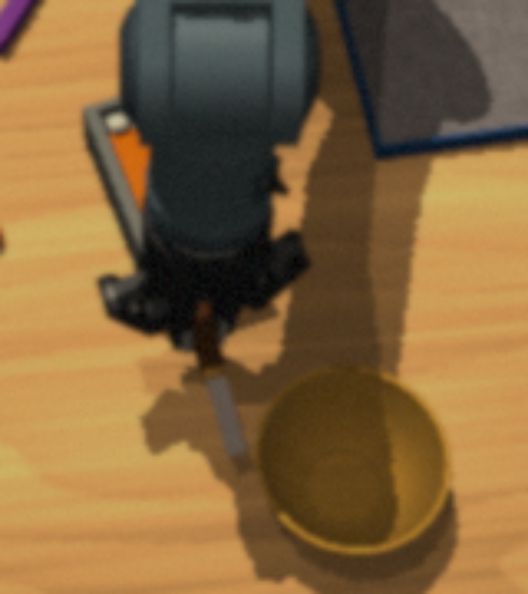

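Request:
move_arm([
  [1,-1,0,-2,0],
  [1,-2,0,-4,0],
  [1,-3,0,-6,0],
  [1,-4,0,-8,0],
  [1,-5,0,-10,0],
  [1,-5,0,-10,0],
])

```text
clock: 10.05
position: [0.7275, 0.0434, 0.0299]
tcp_rot: [-1.331, 1.116, 1.313]
force: [-0.4, 1.6, 23.4]
opening: 0.0148
```

```bash

python3 - <<'E'
from op import *
st(); f=grab('scene')
cv2.imwrite('pics/s6.png',cv2.resize(f['img'][220:400,280:440],None,fx=3.3,fy=3.3))
W=cloud(f); print([W[r,c].round(3) for r,c in [(335,344),(340,346),(345,348),(350,351)]])
E
```

```text
t 10.05 p [727.5  43.4  29.9] head 9.07 down [ 0.016  0.004 -1.   ] F [-0.4  1.6 23.4] tq [ 0.17  0.67 -0.03] op 0.0148 q [-0.38  0.76  0.38  1.53 -0.33  0.9   1.84]
[array([0.758, 0.047, 0.044]), array([0.765, 0.05 , 0.033]), array([0.778, 0.053, 0.037]), array([0.787, 0.058, 0.031])]
```

View pics/s6.png

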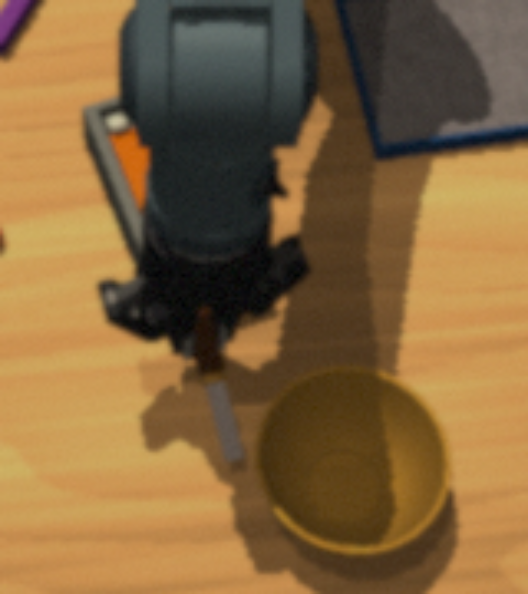

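Request:
move_arm([
  [1,-1,0,-2,0],
  [1,-2,0,-4,0],
  [1,-3,0,-6,0],
  [1,-4,0,-8,0],
  [1,-4,0,-10,0],
  [1,-4,0,-10,0],
])

```text
clock: 10.85
position: [0.7279, 0.0433, 0.0235]
tcp_rot: [-1.335, 1.11, 1.306]
force: [1.4, 1.0, 29.5]
opening: 0.0148
```

```bash

python3 - <<'E'
from op import *
st(); f=grab('scene')
cv2.imwrite('pics/s7.png',cv2.resize(f['img'][220:400,280:440],None,fx=3.3,fy=3.3))
W=cloud(f); print([W[r,c].round(3) for r,c in [(335,344),(340,345),(345,347),(350,350),(355,351)]])
E
```

```text
t 10.85 p [727.9  43.3  23.5] head 9.08 down [ 0.025  0.004 -1.   ] F [ 1.4  1.  29.5] tq [ 0.13  0.39 -0.01] op 0.0148 q [-0.38  0.76  0.38  1.54 -0.34  0.88  1.85]
[array([0.756, 0.047, 0.039]), array([0.762, 0.049, 0.024]), array([0.772, 0.052, 0.021]), array([0.782, 0.057, 0.018]), array([0.791, 0.058, 0.011])]
```

View pics/s7.png

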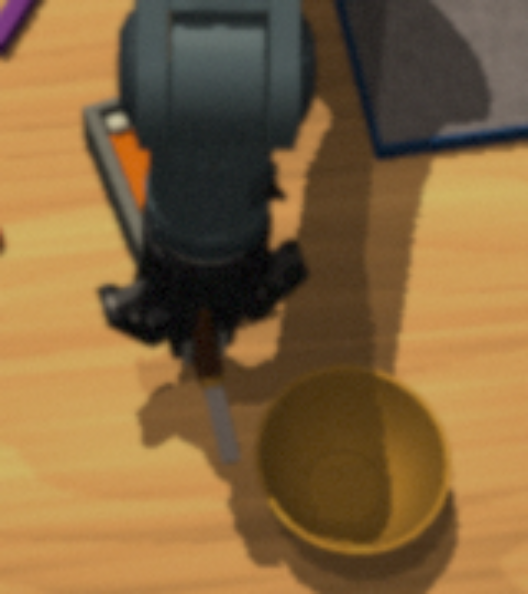

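Request:
move_arm([
  [1,0,0,40,0],
  [1,0,0,80,0],
  [1,0,0,110,0],
  [1,0,0,110,0],
  [1,0,0,110,0],
])

```text
clock: 11.52
position: [0.714, 0.0418, 0.1186]
tcp_rot: [-1.322, 1.132, 1.326]
force: [0.2, -0.1, -0.8]
opening: 0.0152
```

```bash

python3 - <<'E'
from op import *
st(); f=grab('scene')
cv2.imwrite('pics/s8.png',cv2.resize(f['img'][250:370,290:400],None,fx=5,fy=5))
np.save('d8.npy',cloud(f))
E
```

```text
t 11.525 p [714.   41.8 118.6] head 9.0 down [-0.003  0.    -1.   ] F [ 0.2 -0.1 -0.8] tq [-0.03 -0.02 -0.01] op 0.0152 q [-0.41  0.64  0.42  1.52 -0.29  1.04  1.81]
```

View pics/s8.png

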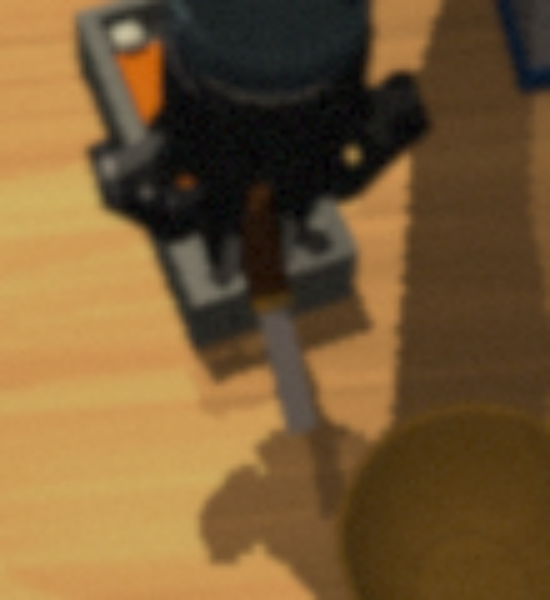

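```bash

python3 - <<'E'
import numpy as np
W=np.load('d8.npy')
def L(a,b,n):
    out=[]
    for t in np.linspace(0,1,n):
        c,r=a[0]+t*(b[0]-a[0]),a[1]+t*(b[1]-a[1]); out.append(np.median(W[int(round(r))-1:int(round(r))+2,int(round(c)):int(round(c))+2].reshape(-1,3),0))
    return np.array(out)
B=L((345.5,314.5),(350,333.5),10); H=L((342.5,293),(343.8,307),8)
print(B.round(4)); print(H.round(4))
for P in (B,H):
    u,s,v=np.linalg.svd(P-P.mean(0)); d=v[0]*np.sign(v[0][0]); print(d, np.degrees(np.arcsin(d[2])),s)
E
```

```text
[[0.7473 0.0503 0.1208]
 [0.7515 0.0496 0.1185]
 [0.7549 0.0493 0.1155]
 [0.7593 0.0508 0.1154]
 [0.763  0.0525 0.1129]
 [0.766  0.052  0.1109]
 [0.7702 0.0517 0.1102]
 [0.7735 0.0532 0.1068]
 [0.776  0.0549 0.1052]
 [0.7805 0.0545 0.0994]]
[[0.714  0.0456 0.1484]
 [0.7183 0.0474 0.1475]
 [0.721  0.0467 0.1444]
 [0.7245 0.0465 0.1427]
 [0.7281 0.0461 0.141 ]
 [0.7317 0.0456 0.1401]
 [0.7348 0.0473 0.1385]
 [0.7388 0.0468 0.1359]]
[ 0.85626817  0.13681249 -0.49808349] -29.873285681248426 [0.03851958 0.00348691 0.0023982 ]
[ 0.89304315  0.01291094 -0.44978578] -26.729940504629077 [0.02525426 0.00195454 0.00122661]
```

Request:
move_arm([
  [1,-229.5,-37,-10,4.5],
  [1,-229.5,-37,-10,4.5],
  [1,-229.5,-37,-10,4.5],
  [1,-229.5,-37,-10,4.5],
  [1,-229.5,-37,-10,4.5],
  [1,-229.5,-37,-10,4.5],
])

```text
clock: 12.32
position: [0.4856, 0.0043, 0.1097]
tcp_rot: [-1.38, 1.089, 1.38]
force: [-0.1, 0.4, 0.4]
opening: 0.0149
```

```bash

python3 - <<'E'
from op import *
st(); f=grab('scene'); g=grab('wrist','w9')
cv2.imwrite('pics/s9.png',cv2.resize(f['img'][230:330,280:390],None,fx=5.5,fy=5.5))
np.save('d9.npy',cloud(f)); print(robot.place_of('scene','opener_tip')[:2],robot.place_of('wrist','opener_tip')[:2],robot.place_of('wrist','notch')[:2],robot.place_of('scene','notch')[:2])
E
```

```text
t 12.325 p [485.6   4.3 109.7] head 13.46 down [-0. -0. -1.] F [-0.1  0.4  0.4] tq [ 0.03 -0.01  0.02] op 0.0149 q [-0.51  0.25  0.46  2.11 -0.15  0.82  1.85]
[{'point': [243.4, 321.1], 'confidence': 0.8}, {'point': [290.8, 137.4], 'confidence': 0.61}] [{'point': [40.9, 364.1], 'confidence': 0.94}, {'point': [216.4, 107.5], 'confidence': 0.89}] [] [{'point': [253.9, 326.0], 'confidence': 0.7}]
```

View pics/s9.png

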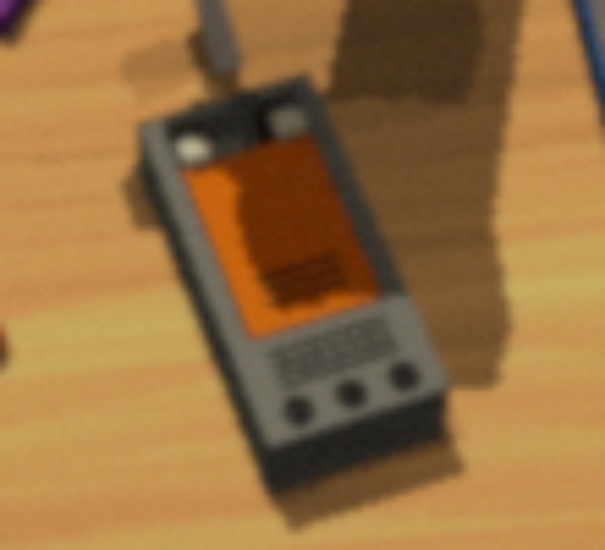

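View pics/w9.png

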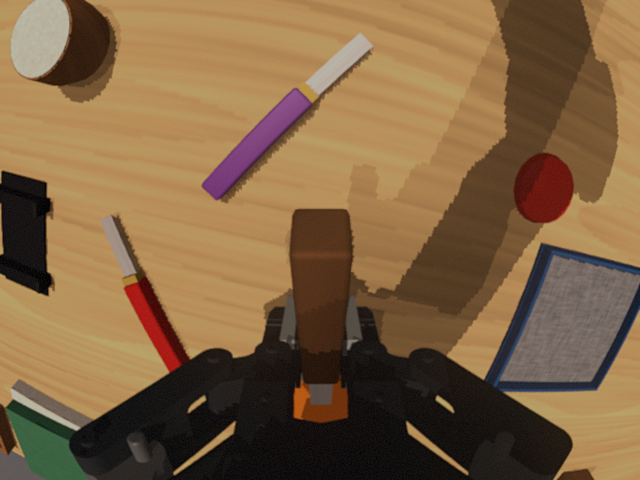

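```bash

python3 - <<'E'
from op import *
f=grab('scene'); W=cloud(f)
def c(x,y,z): return px2w(f,230+y/5.5-.4,280+x/5.5-.4,z)*1000
xb=np.array([-.970,-.242]); yb=np.array([.242,-.970])
def B(p): d=p[:2]-np.array([611,36.8]); return (d@xb).round(1),(d@yb).round(1)
for n,a in dict(lipL=(187,168,.047),lipR=(313,138,.047),covfarL=(252,338,.05),covfarR=(380,298,.05),boxnL=(143,124,.05),boxnR=(305,78,.05),boxfL=(270,445,.05),boxfR=(443,388,.05)).items(): p=c(*a); print(n,p.round(1),B(p))
for (x,y) in [(205,5),(210,20),(215,35),(220,50),(225,62),(228,72)]:
    r,cc=int(round(230+y/5.5-.4)),int(round(280+x/5.5-.4)); p=W[r,cc]*1000; print(p.round(1),B(p))
p=c(228,75,.089);print('tip',p,B(p))
E
```

```text
lipL [572.9   1.5  47. ] (np.float64(45.5), np.float64(25.0))
lipR [564.   54.9  47. ] (np.float64(41.2), np.float64(-28.9))
covfarL [655.3  19.2  50. ] (np.float64(-38.7), np.float64(27.8))
covfarR [642.8  72.   50. ] (np.float64(-39.4), np.float64(-26.4))
boxnL [551.6 -14.7  50. ] (np.float64(70.1), np.float64(35.5))
boxnR [536.3  54.9  50. ] (np.float64(68.1), np.float64(-35.6))
boxfL [702.2  20.9  50. ] (np.float64(-84.6), np.float64(37.4))
boxfR [685.   91.1  50. ] (np.float64(-84.9), np.float64(-34.8))
[533.7  13.6 105.5] (np.float64(80.6), np.float64(3.8))
[539.5  15.3 106. ] (np.float64(74.5), np.float64(3.6))
[544.   17.  100.3] (np.float64(69.8), np.float64(3.0))
[550.4  18.5  97.7] (np.float64(63.2), np.float64(3.0))
[551.8  20.6  91.4] (np.float64(61.3), np.float64(1.4))
[497.5  26.5  -2.2] (np.float64(112.6), np.float64(-17.5))
tip [556.15350404  20.26475444  89.        ] (np.float64(57.2), np.float64(2.8))
```

Request:
move_arm([
  [1,4.5,6.5,0,-2.5],
  [1,4.5,6.5,-20,-2.5],
  [1,4.5,6.5,-34,-2.5],
  [1,4.5,6.5,-34,-2.5],
])

```text
clock: 13.18
position: [0.4888, 0.0102, 0.075]
tcp_rot: [-1.347, 1.116, 1.351]
force: [0.0, 1.1, -0.8]
opening: 0.0148
```

```bash
cat > look.py <<'E'
from op import *
import sys
st(); f=grab('scene')
cv2.imwrite('pics/%s.png'%sys.argv[1],cv2.resize(f['img'][225:285,290:360],None,fx=9,fy=9,interpolation=cv2.INTER_CUBIC))
E
python3 look.py s10
```

```text
t 13.175 p [488.8  10.2  75. ] head 10.93 down [-0.003 -0.001 -1.   ] F [ 0.   1.1 -0.8] tq [-0.02  0.01 -0.03] op 0.0148 q [-0.5   0.32  0.44  2.12 -0.2   0.75  1.83]
```

View pics/s10.png

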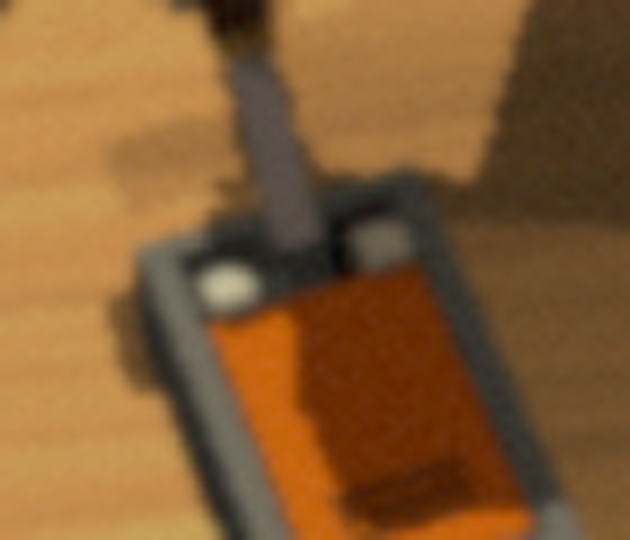

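Request:
move_arm([
  [1,0,0,-3,0],
  [1,0,0,-5,0],
  [1,0,0,-7,0],
  [1,0,0,-7,0],
])

```text
clock: 13.72
position: [0.49, 0.0105, 0.0692]
tcp_rot: [-1.348, 1.113, 1.349]
force: [-0.3, -0.2, -0.1]
opening: 0.0146
```

```bash
python3 look.py s11
```

```text
t 13.725 p [490.   10.5  69.2] head 10.94 down [-0.  0. -1.] F [-0.3 -0.2 -0.1] tq [-0.04 -0.   -0.02] op 0.0146 q [-0.49  0.33  0.44  2.12 -0.21  0.74  1.84]
```

View pics/s11.png

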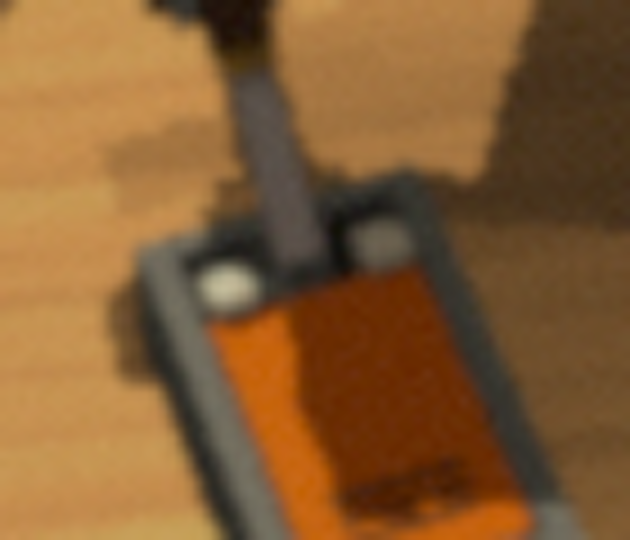

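Request:
move_arm([
  [1,0,0,-2,0],
  [1,0,0,-3,0],
  [1,0,0,-4,0],
  [1,0,0,-4,0],
])

```text
clock: 14.28
position: [0.49, 0.0105, 0.0651]
tcp_rot: [-1.348, 1.113, 1.349]
force: [0.4, -0.1, 0.1]
opening: 0.015
```

```bash
python3 look.py s12
```

```text
t 14.275 p [490.   10.5  65.1] head 10.93 down [-0. -0. -1.] F [ 0.4 -0.1  0.1] tq [-0.01  0.05  0.05] op 0.015 q [-0.49  0.34  0.44  2.12 -0.21  0.73  1.84]
```

View pics/s12.png

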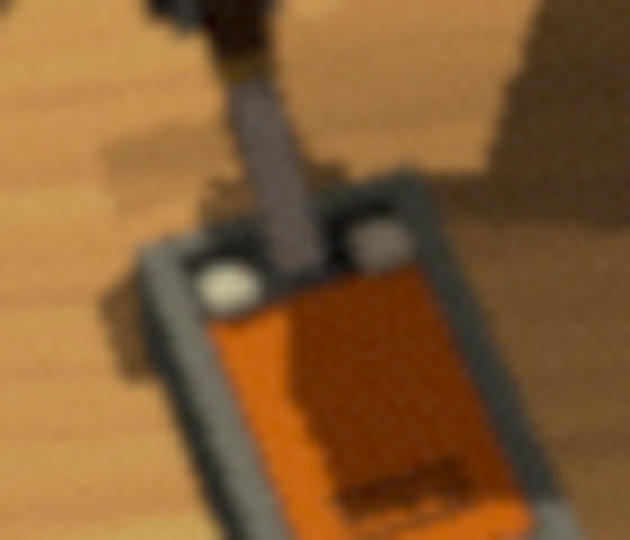

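Request:
move_arm([
  [1,0,0,-1,0],
  [1,0,0,-2,0],
  [1,0,0,-3,0],
  [1,0,0,-3,0],
])

```text
clock: 14.82
position: [0.491, 0.0106, 0.0627]
tcp_rot: [-1.349, 1.111, 1.347]
force: [0.2, 0.3, 2.0]
opening: 0.0149
```

```bash
python3 look.py s13
```

```text
t 14.825 p [491.   10.6  62.7] head 10.94 down [ 0.002  0.    -1.   ] F [0.2 0.3 2. ] tq [ 0.08 -0.21 -0.04] op 0.0149 q [-0.49  0.34  0.43  2.12 -0.21  0.72  1.85]
```

View pics/s13.png

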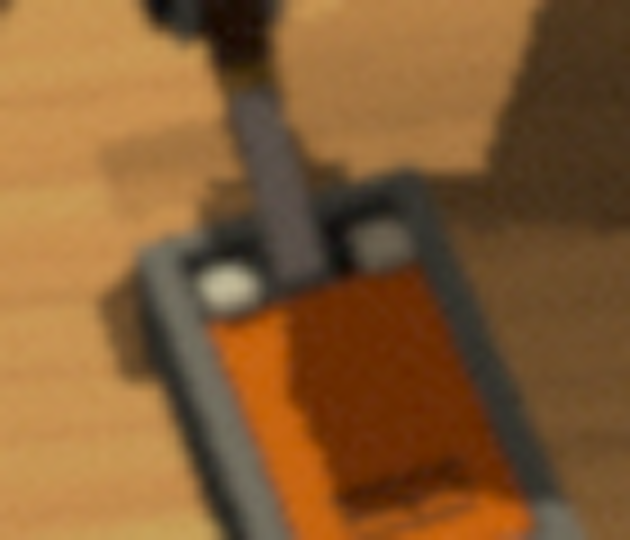

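```bash
python3 - <<'E'
from op import *
f=grab('scene'); W=cloud(f)
o=np.array([609,36.3])  # scene-biased origin
xb=np.array([-.970,-.242]); yb=np.array([.242,-.970])
def B(p): d=p[:2]-o; return [round(float(d@xb),1),round(float(d@yb),1),round(float(p[2]),1)]
for x,y in [(252,100),(260,130),(268,160),(276,190),(284,220),(290,240),(295,258),(299,270),(301,277)]:
    r,c=225+(y+.5)/9-.5,290+(x+.5)/9-.5
    print(x,y,B(W[int(round(r)),int(round(c))]*1000))
for z in (.043,.046,.049):
    print(z,B(px2w(f,225+278/9-.4,290+301/9-.4,z)*1000))
for n,(x,y) in dict(orangeL=(217,322),orangeR=(418,268),orangeMid=(303,292)).items(): print(n,B(px2w(f,225+y/9-.4,290+x/9-.4,.05)*1000))
E
```

```text
252 100 [89.6, -2.4, 66.3]
260 130 [84.4, -0.5, 62.3]
268 160 [75.8, 0.2, 62.5]
276 190 [68.9, 0.3, 55.8]
284 220 [64.6, -0.6, 48.8]
290 240 [57.0, -0.2, 51.8]
295 258 [54.1, 0.8, 48.2]
299 270 [49.9, -0.1, 45.3]
301 277 [49.9, -0.1, 45.3]
0.043 [50.0, -0.2, 43.0]
0.046 [48.3, 0.4, 46.0]
0.049 [46.6, 1.1, 49.0]
orangeL [41.1, 25.5, 50.0]
orangeR [38.6, -27.5, 50.0]
orangeMid [41.9, 2.2, 50.0]
```

Request:
move_arm([
  [1,2.4,0.6,-1.3,0],
  [1,4.8,1.2,-2.6,0],
  [1,7.2,1.8,-3.9,0],
  [1,9.7,2.4,-5,0],
  [1,9.7,2.4,-5,0],
])

```text
clock: 15.55
position: [0.5007, 0.0131, 0.0572]
tcp_rot: [-1.349, 1.112, 1.347]
force: [1.9, -0.3, 1.7]
opening: 0.015
```

```bash
python3 look.py s14
```

```text
t 15.55 p [500.7  13.1  57.2] head 10.95 down [ 0.002 -0.    -1.   ] F [ 1.9 -0.3  1.7] tq [ 0.07 -0.57  0.02] op 0.015 q [-0.48  0.37  0.43  2.1  -0.23  0.72  1.85]
```

View pics/s14.png

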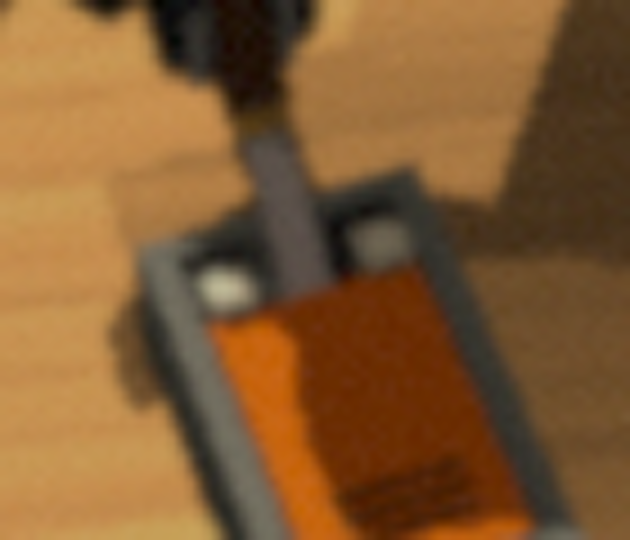

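Request:
move_arm([
  [1,2.4,0.6,-1.3,0],
  [1,4.8,1.2,-2.6,0],
  [1,7.2,1.8,-3.9,0],
  [1,9.7,2.4,-5.3,0],
  [1,9.7,2.4,-5.3,0],
])

```text
clock: 16.23
position: [0.51, 0.0154, 0.052]
tcp_rot: [-1.349, 1.112, 1.348]
force: [1.8, 0.6, 2.6]
opening: 0.015
```

```bash
python3 look.py s15
```

```text
t 16.225 p [510.   15.4  52. ] head 10.94 down [ 0.001 -0.    -1.   ] F [1.8 0.6 2.6] tq [ 0.1  -0.49  0.01] op 0.015 q [-0.48  0.39  0.42  2.08 -0.24  0.72  1.86]
```

View pics/s15.png

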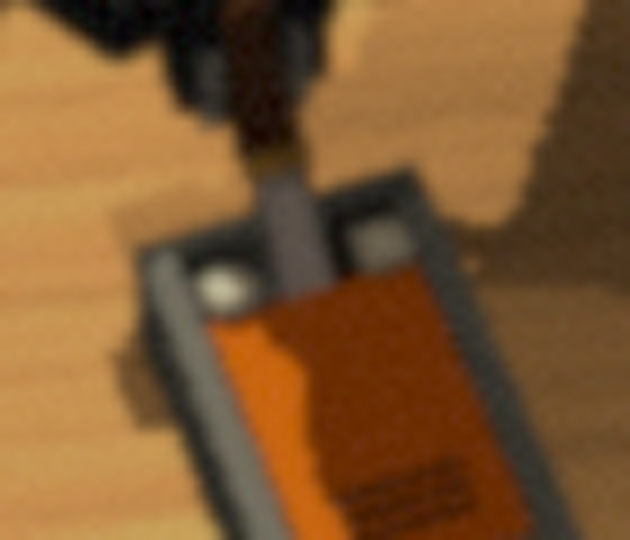

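Request:
move_arm([
  [1,0,0,3,0],
  [1,0,0,6,0],
  [1,0,0,8,0],
  [1,0,0,10,0],
  [1,0,0,12,0],
  [1,0,0,14,0],
  [1,0,0,16,0],
  [1,0,0,16,0],
])

```text
clock: 17.27
position: [0.511, 0.0155, 0.0689]
tcp_rot: [-1.35, 1.11, 1.346]
force: [0.4, 0.4, -0.9]
opening: 0.0149
```

```bash
python3 look.py s16
```

```text
t 17.275 p [511.   15.5  68.9] head 10.94 down [ 0.003  0.    -1.   ] F [ 0.4  0.4 -0.9] tq [-0.02  0.03 -0.03] op 0.0149 q [-0.49  0.36  0.43  2.07 -0.22  0.75  1.84]
```

View pics/s16.png

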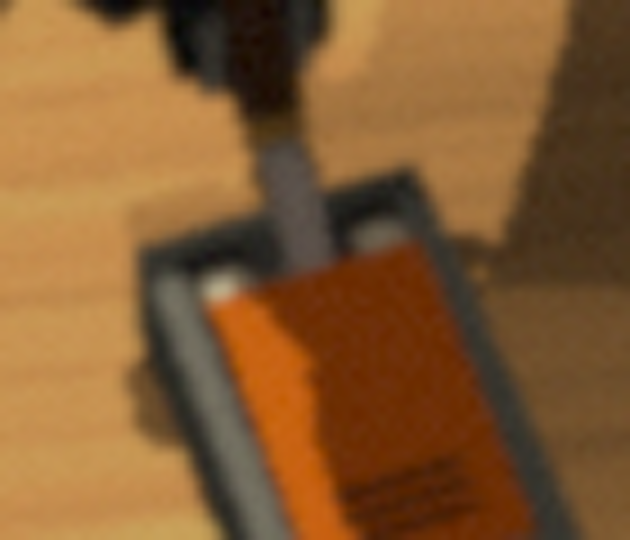

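```bash
cat > cov.py <<'E'
from op import *
o=np.array([610,36.5]); xb=np.array([-.970,-.242]); yb=np.array([.242,-.970])
f=grab('scene'); W=cloud(f)*1000; I=f['img'].astype(int)
d=W[...,:2]-o; X=d@xb; Y=d@yb
m=(abs(X)<46)&(abs(Y)<26)&(W[...,2]>42)&(W[...,2]<80)&(I[...,2]>1.8*I[...,1])&(I[...,2]>2.5*I[...,0])
A=np.c_[X[m],Y[m],np.ones(m.sum())]; z=W[...,2][m]
co=np.linalg.lstsq(A,z,rcond=None)[0]; print('n',m.sum(),'slope',co,'z@42',co[2]+42*co[0],'z@-42',co[2]-42*co[0])
E
python3 cov.py
```

```text
n 802 slope [ 1.47410634e-01 -9.76018404e-04  5.72614399e+01] z@42 63.452686567028735 z@-42 51.070193330836446
```

Request:
move_arm([
  [1,0,0,-3,0],
  [1,0,0,-6,0],
  [1,0,0,-9,0],
  [1,0,0,-9,0],
])

```text
clock: 17.88
position: [0.5092, 0.0153, 0.0586]
tcp_rot: [-1.348, 1.114, 1.349]
force: [0.3, -0.1, -0.6]
opening: 0.0148
```

```bash
python3 cov.py; python3 look.py s17
```

```text
n 779 slope [ 1.14393263e-01 -2.12000546e-03  5.60486037e+01] z@42 60.85312070522985 z@-42 51.24408663173765
t 17.925 p [509.3  15.2  58.7] head 10.94 down [-0.001 -0.    -1.   ] F [-0.1  0.4 -0.8] tq [ 0.03  0.01 -0.05] op 0.015 q [-0.48  0.38  0.43  2.08 -0.23  0.73  1.85]
```

View pics/s17.png

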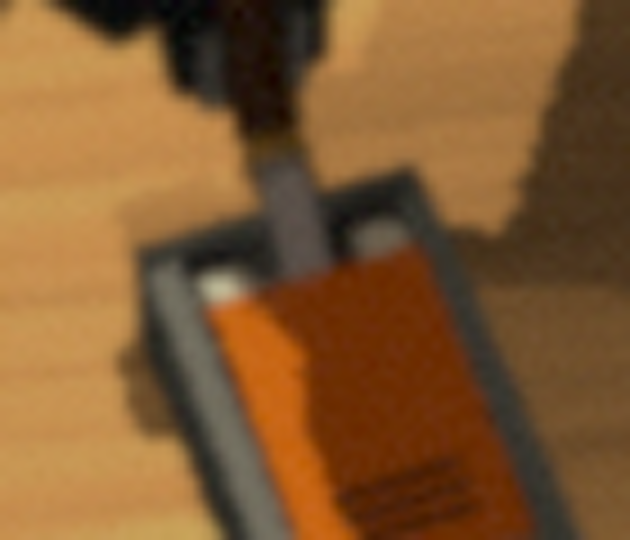

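Request:
move_arm([
  [1,-10,-2.5,5,0],
  [1,-20,-5,10,0],
  [1,-30,-7.5,15,0],
  [1,-42,-10.5,22,0],
  [1,-45,-11,60,0],
  [1,-45,-11,90,0],
])

```text
clock: 18.73
position: [0.4634, 0.0039, 0.1501]
tcp_rot: [-1.348, 1.113, 1.348]
force: [1.8, 0.1, 0.2]
opening: 0.0145
```

```bash
python3 cov.py; python3 look.py s18
```

```text
n 781 slope [ 1.14857313e-01 -7.82866758e-03  5.60291476e+01] z@42 60.85315472797692 z@-42 51.20514042577563
t 18.775 p [466.8   4.1 154. ] head 10.88 down [ 0.007  0.002 -1.   ] F [ 1.5 -0.2  1.6] tq [ 0.07 -0.16 -0.03] op 0.0148 q [-0.55  0.13  0.49  2.12 -0.08  0.9   1.74]
```

View pics/s18.png

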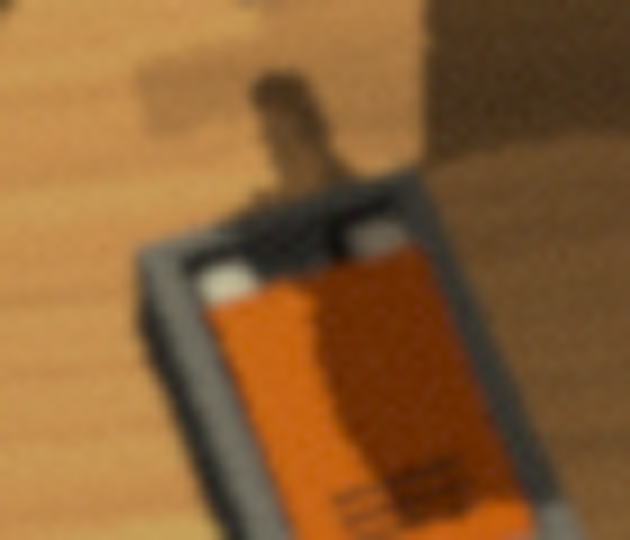

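Request:
move_arm([
  [1,98,-265,-60,-13.4],
  [1,98,-265,-60,-13.4],
  [1,98,-265,-60,-13.4],
  [1,98,-265,-60,-13.4],
  [1,98,-265,-60,-13.4],
  [1,98,-265,-60,-13.4],
  [1,98,-265,-60,-13.4],
])

```text
clock: 19.7
position: [0.5615, -0.2595, 0.0881]
tcp_rot: [-1.175, 1.229, 1.18]
force: [-0.5, -0.1, -1.4]
opening: 0.0148
```

```bash
python3 - <<'E'
from op import *
st(); f=grab('scene')
cv2.imwrite('pics/s19.png',cv2.resize(f['img'][220:330,150:260],None,fx=5,fy=5,interpolation=cv2.INTER_CUBIC))
grab('wrist','w19')
E
```

```text
t 19.7 p [ 561.5 -259.5   88.1] head -2.46 down [-0.002  0.002 -1.   ] F [-0.5 -0.1 -1.4] tq [-0.02  0.01  0.02] op 0.0148 q [-0.07  0.54  0.56  1.8  -0.36  0.9   2.18]
```

View pics/s19.png

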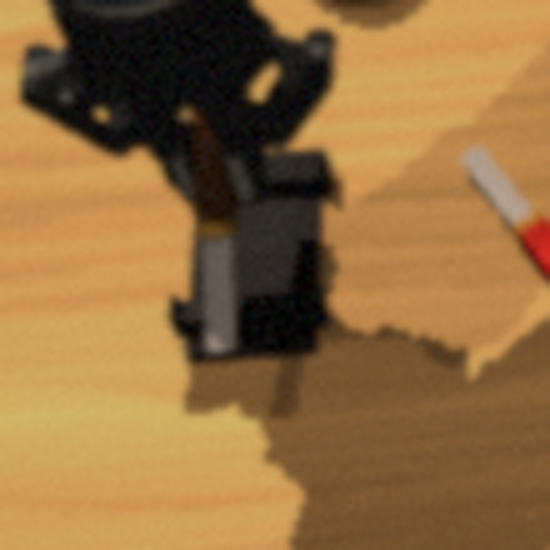

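View pics/w19.png

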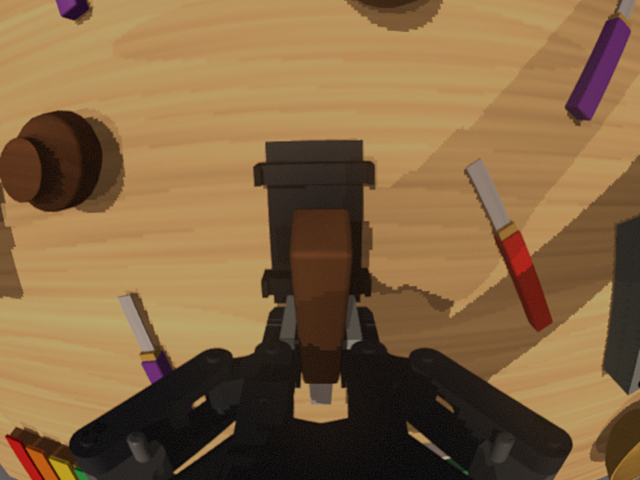

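Request:
move_arm([
  [1,0,0,-40,0],
  [1,0,0,-56,0],
  [1,0,0,-60,0],
  [1,0,0,-64,0],
  [1,0,0,-67,0],
  [1,0,0,-70,0],
  [1,0,0,-70,0],
])

```text
clock: 20.68
position: [0.5631, -0.2611, 0.0198]
tcp_rot: [-1.178, 1.229, 1.176]
force: [0.3, 1.1, 2.8]
opening: 0.0152
```

```bash
python3 - <<'E'
from op import *
st(); f=grab('scene')
cv2.imwrite('pics/s20.png',cv2.resize(f['img'][220:330,150:260],None,fx=5,fy=5,interpolation=cv2.INTER_CUBIC))
E
```

```text
t 20.675 p [ 563.1 -261.1   19.8] head -2.48 down [ 0.001 -0.    -1.   ] F [0.3 1.1 2.8] tq [ 0.06 -0.01  0.1 ] op 0.0152 q [-0.03  0.64  0.51  1.82 -0.42  0.79  2.22]
```

View pics/s20.png

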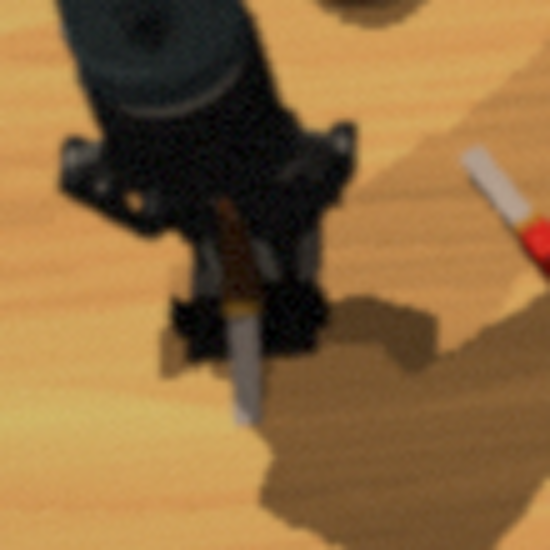

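Contact begins where expected (tip/front bar at TCP z≈20). Press on down so it levels out.

Request:
move_arm([
  [1,0,0,-3,0],
  [1,0,0,-6,0],
  [1,0,0,-9,0],
  [1,0,0,-12,0],
  [1,0,0,-14,0],
  [1,0,0,-14,0],
])

```text
clock: 21.48
position: [0.5618, -0.2618, 0.0134]
tcp_rot: [-1.171, 1.227, 1.18]
force: [-18.4, 9.6, 48.2]
opening: 0.0151
```

```bash
python3 - <<'E'
from op import *
st(); f=grab('scene')
cv2.imwrite('pics/s21.png',cv2.resize(f['img'][220:330,150:260],None,fx=5,fy=5,interpolation=cv2.INTER_CUBIC))
E
```

```text
t 21.475 p [ 561.8 -261.8   13.4] head -2.57 down [-0.001  0.006 -1.   ] F [-18.4   9.6  48.2] tq [2.01 3.02 0.2 ] op 0.0151 q [-0.02  0.65  0.5   1.82 -0.43  0.78  2.23]
```

View pics/s21.png

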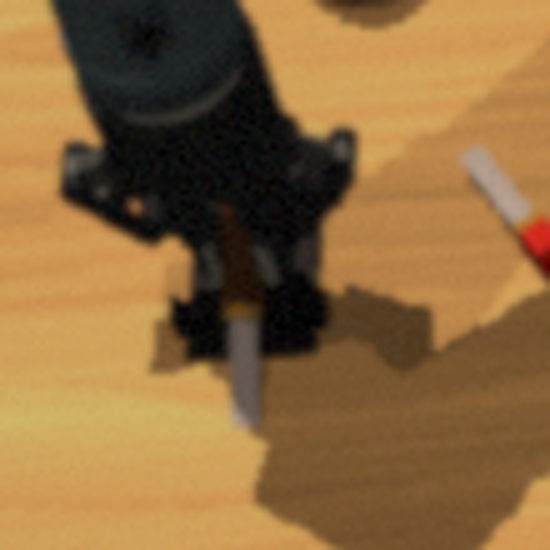

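Request:
move_arm([
  [1,0,0,7,0],
  [1,0,0,8,0],
  [0.7,0,0,8,0],
  [0.6,0,0,8,0],
  [0.5,0,0,8,0],
  [0.4,0,0,8,0],
])

```text
clock: 22.28
position: [0.5622, -0.2605, 0.0124]
tcp_rot: [-1.177, 1.23, 1.178]
force: [-0.2, -0.2, -0.6]
opening: 0.0511
```

```bash
python3 - <<'E'
from op import *
st(); f=grab('scene')
cv2.imwrite('pics/s22.png',cv2.resize(f['img'][220:330,150:260],None,fx=5,fy=5,interpolation=cv2.INTER_CUBIC))
grab('wrist','w22')
E
```

```text
t 22.275 p [ 562.2 -260.5   12.4] head -2.45 down [-0.001  0.    -1.   ] F [-0.2 -0.2 -0.6] tq [-0.02 -0.01  0.  ] op 0.0511 q [-0.03  0.65  0.5   1.82 -0.43  0.78  2.23]
```

View pics/s22.png

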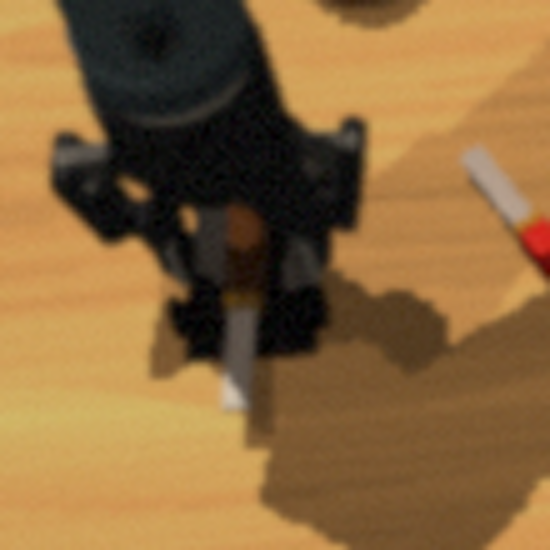

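View pics/w22.png

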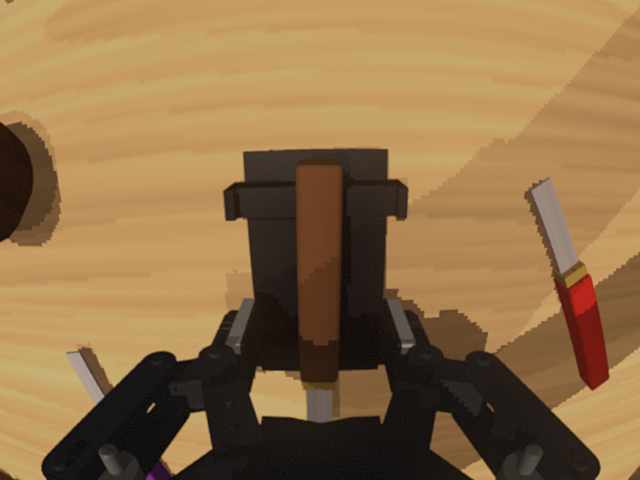

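Request:
move_arm([
  [0.2,0,0,50,0],
  [0,0,0,105,0],
  [0,21,290,108,16.5],
  [0,21,290,108,16.5],
  [0,21,290,108,16.5],
  [0,21,290,108,16.5],
  [0,21,290,108,16.5],
  [0,21,290,108,16.5],
  [0,21,290,108,16.5],
])

```text
clock: 23.5
position: [0.5834, 0.0282, 0.121]
tcp_rot: [-1.388, 1.084, 1.387]
force: [-0.3, -0.5, -0.5]
opening: 0.0852
```

```bash
python3 - <<'E'
from op import *
st(); f=grab('scene')
cv2.imwrite('pics/s23.png',cv2.resize(f['img'][200:360,140:380],None,fx=3.3,fy=3.3,interpolation=cv2.INTER_CUBIC))
grab('wrist','w23')
E
```

```text
t 23.5 p [583.4  28.2 121. ] head 14.01 down [-0.    -0.001 -1.   ] F [-0.3 -0.5 -0.5] tq [-0.05  0.01  0.  ] op 0.0852 q [-0.51  0.41  0.47  1.87 -0.23  0.91  1.89]
```

View pics/s23.png

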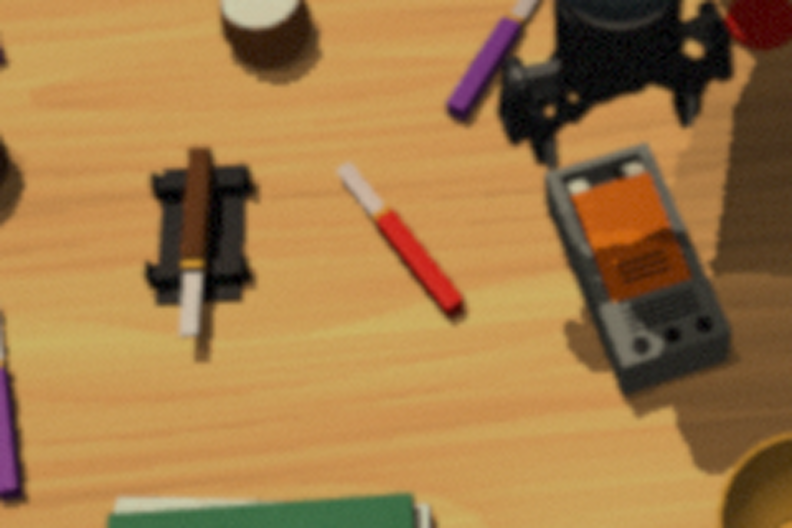

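View pics/w23.png

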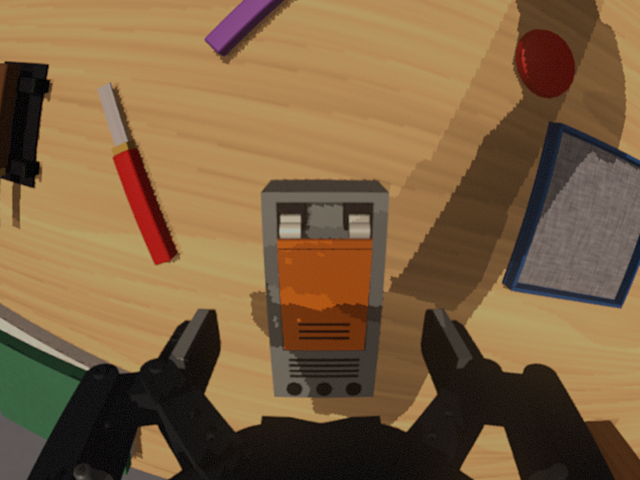

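Request:
move_arm([
  [0,-0.5,1.5,-40,0],
  [0,-0.5,1.5,-65,0],
  [0,-0.5,1.5,-73,0],
  [0,-0.5,1.5,-73,0],
  [0.2,-0.5,1.5,-73,0],
  [0.25,-0.5,1.5,-73,0],
])

```text
clock: 24.35
position: [0.5841, 0.0308, 0.0492]
tcp_rot: [-1.388, 1.081, 1.385]
force: [0.2, 0.1, 0.2]
opening: 0.0638
```

```bash
python3 - <<'E'
from op import *
st(); f=grab('scene')
cv2.imwrite('pics/s24.png',cv2.resize(f['img'][220:320,270:390],None,fx=6,fy=6,interpolation=cv2.INTER_CUBIC))
grab('wrist','w24')
E
```

```text
t 24.35 p [584.1  30.8  49.2] head 14.02 down [ 0.002  0.    -1.   ] F [0.2 0.1 0.2] tq [-0.02 -0.03  0.01] op 0.0638 q [-0.47  0.52  0.43  1.9  -0.29  0.78  1.93]
```

View pics/s24.png

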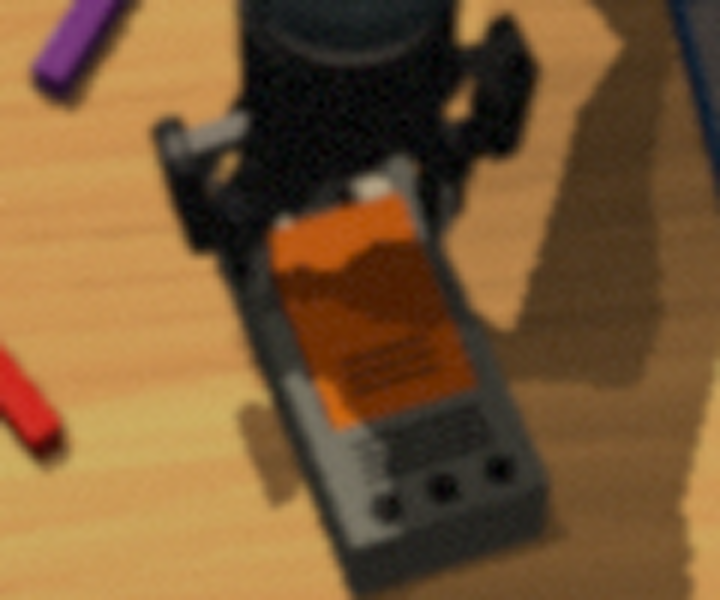

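View pics/w24.png

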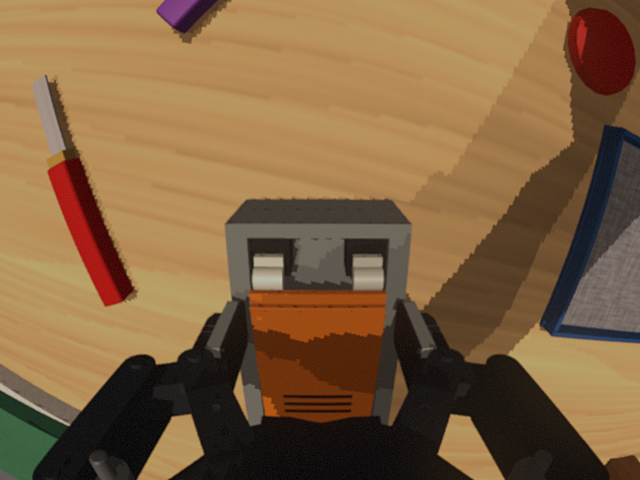

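Request:
move_arm([
  [0.25,0,0,-1.5,0],
  [1,0,0,-1.5,0],
  [1,0,0,-1.5,0],
  [1,0,0,-1.5,0],
  [1,0,0,-1.5,0],
])

```text
clock: 25.08
position: [0.583, 0.0307, 0.0467]
tcp_rot: [-1.387, 1.083, 1.387]
force: [-1.5, -1.0, 4.4]
opening: 0.0536
```

Request:
move_arm([
  [1,0,0,3,0],
  [1,0,0,8,0],
  [1,0,0,20,0],
  [1,0,0,35,0],
  [1,0,0,35,0],
])

```text
clock: 25.7
position: [0.5849, 0.0309, 0.0837]
tcp_rot: [-1.389, 1.08, 1.384]
force: [0.8, -0.1, 0.1]
opening: 0.0536
```

```bash
python3 - <<'E'
from op import *
st(); f=grab('scene')
cv2.imwrite('pics/s25.png',cv2.resize(f['img'][220:320,270:390],None,fx=6,fy=6,interpolation=cv2.INTER_CUBIC))
grab('wrist','w25')
E
```

```text
t 25.7 p [584.9  30.9  83.7] head 14.03 down [ 0.004  0.001 -1.   ] F [ 0.8 -0.1  0.1] tq [-0.02  0.04 -0.02] op 0.0536 q [-0.49  0.47  0.45  1.89 -0.26  0.84  1.91]
```

View pics/s25.png

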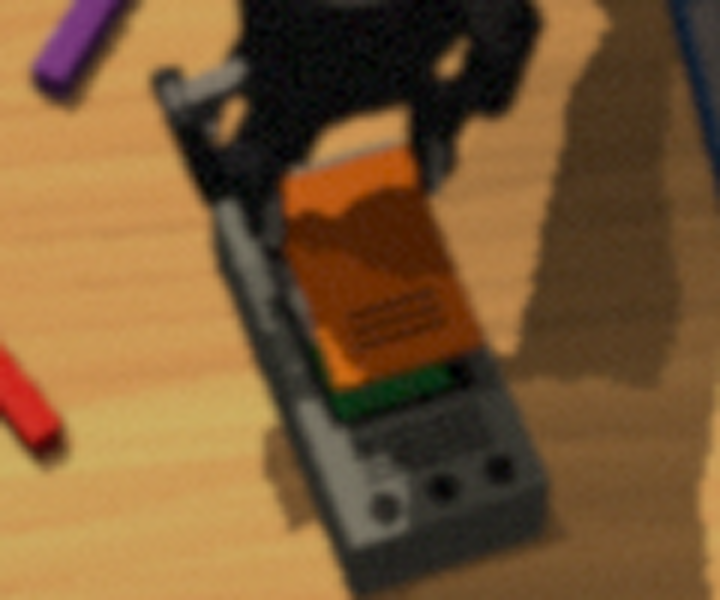

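View pics/w25.png

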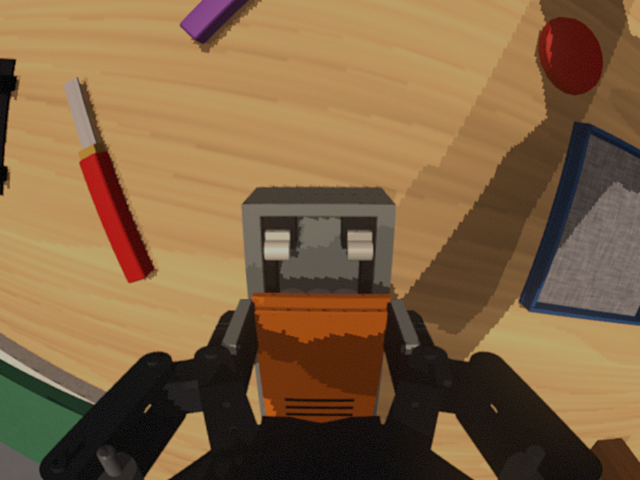

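Request:
move_arm([
  [1,0,0,30,0],
  [1,-96,226,30,-10],
  [1,-96,226,30,-10],
  [1,-96,226,30,-10],
  [1,-96,226,30,-10],
  [1,-96,226,30,-10],
  [1,-96,226,30,-10],
  [1,-96,226,-20,-10],
  [1,-96,226,-45,-10],
  [1,-96,226,-45,-10],
])

```text
clock: 27.05
position: [0.4859, 0.253, 0.0343]
tcp_rot: [-1.259, 1.183, 1.259]
force: [-0.3, -0.5, -0.3]
opening: 0.0538
```

```bash
python3 - <<'E'
from op import *
st(); f=grab('scene')
cv2.imwrite('pics/s26.png',cv2.resize(f['img'][180:280,360:500],None,fx=5.5,fy=5.5,interpolation=cv2.INTER_CUBIC))
grab('wrist','w26')
W=cloud(f)*1000; I=f['img'].astype(int)
m=(I[...,2]>1.8*I[...,1])&(I[...,2]>2.5*I[...,0])&(I[...,2]>90)&(W[...,2]>15)&(W[...,1]>190)&(W[...,1]<330)
P=W[m]; P=P[~np.isnan(P).any(1)]; print(len(P),P.min(0),P.max(0)); c=P.mean(0); u,s,v=np.linalg.svd(P-c,full_matrices=False); print(c,v[2]); print(cv2.minAreaRect(P[:,:2].astype(np.float32)))
E
```

```text
t 27.05 p [485.9 253.   34.3] head 3.81 down [-0.004 -0.004 -1.   ] F [-0.3 -0.5 -0.3] tq [-0.03  0.01 -0.02] op 0.0538 q [-0.89  0.48  0.39  1.99 -0.27  0.73  1.31]
380 [450.40324793 225.01899935  15.79634366] [557.09710833 284.1970173   78.35243711]
[526.20370087 248.83883073  41.4084221 ] [-0.11204611 -0.04745425 -0.99256927]
((502.9549560546875, 252.74456787109375), (105.64525604248047, 57.08945846557617), 3.734164237976074)
```

View pics/s26.png

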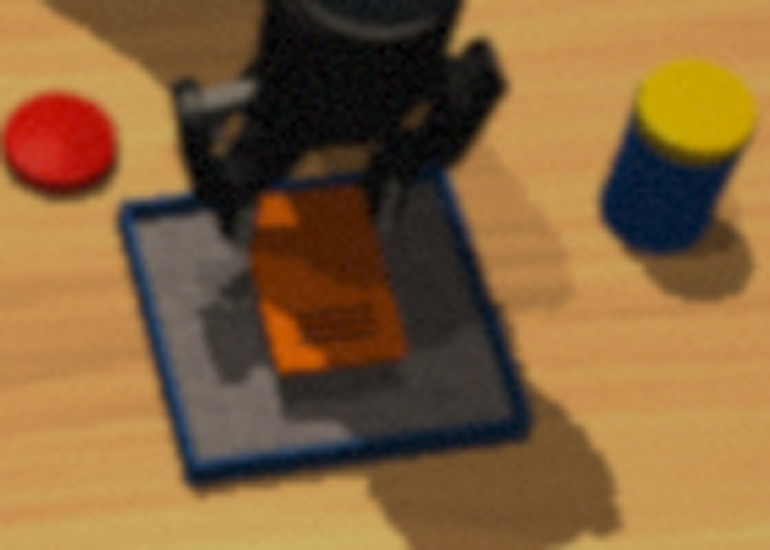

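View pics/w26.png

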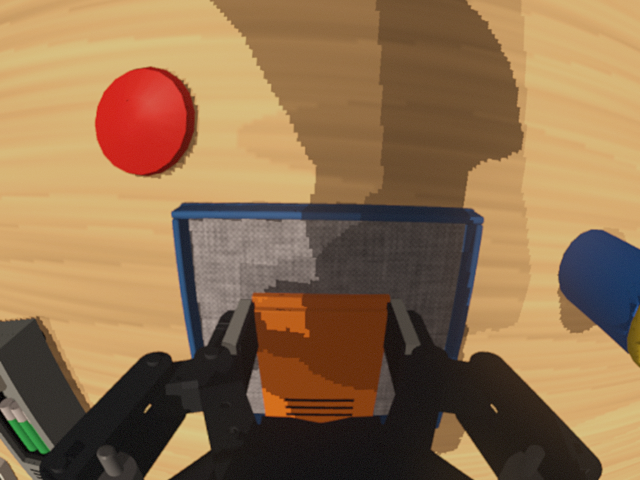

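Request:
move_arm([
  [1,2,3,-15,0],
  [1,2,3,-22,0],
  [1,2,3,-25,0],
  [1,2,3,-27,0],
  [1,2,3,-29,0],
  [1,2,3,-30,0],
  [1,2,3,-30,0],
])

```text
clock: 28.02
position: [0.489, 0.2599, 0.0066]
tcp_rot: [-1.261, 1.175, 1.261]
force: [-0.3, -0.3, 1.4]
opening: 0.0537
```

```bash
python3 -c "
from op import *
st()"
```

```text
t 28.025 p [489.  259.9   6.6] head 4.03 down [-0.  0. -1.] F [-0.3 -0.3  1.4] tq [-0.07  0.01 -0.06] op 0.0537 q [-0.87  0.54  0.37  1.98 -0.3   0.67  1.33]
```

Request:
move_arm([
  [1,0,0,-2,0],
  [1,0,0,-4,0],
  [1,0,0,-4,0],
  [0.25,0,0,-3,0],
  [0.2,0,0,-2,0],
  [0.15,0,0,0,0],
  [0,0,0,5,0],
  [0,0,0,40,0],
  [0,0,0,100,0],
  [0,0,0,110,0],
])

```text
clock: 29.28
position: [0.4926, 0.2615, 0.1213]
tcp_rot: [-1.26, 1.165, 1.257]
force: [0.5, -0.0, 0.6]
opening: 0.0853
```

Request:
move_arm([
  [0,-20,20,60,0],
  [0,-30,60,100,0],
  [0,-30,60,100,0],
])

```text
clock: 29.65
position: [0.4591, 0.3264, 0.2206]
tcp_rot: [-1.263, 1.161, 1.266]
force: [0.1, -0.3, -0.5]
opening: 0.0856
```

```bash
python3 - <<'E'
from op import *
st(); f=grab('scene','s27'); g=grab('top','t27')
W=cloud(f)*1000; I=f['img'].astype(int)
m=(I[...,2]>1.8*I[...,1])&(I[...,2]>2.5*I[...,0])&(I[...,2]>90)&(W[...,0]>455)&(W[...,0]<580)&(W[...,1]>190)&(W[...,1]<330)&(W[...,2]<25)
P=W[m]; print(len(P),P.min(0),P.max(0)); A=np.c_[P[:,:2],np.ones(len(P))]; print('plane',np.linalg.lstsq(A,P[:,2],rcond=None)[0]); print(cv2.minAreaRect(P[:,:2].astype(np.float32)),np.median(P[:,2]))
for t in ['tray','rest','opener','gourd','goblet_drum','castanet','jar_shaker']:
    print(t,[(round(d['confidence'],2),np.round(d['point']).tolist()) for d in robot.place_of('top',t)][:4])
E
```

```text
t 29.65 p [459.1 326.4 220.6] head 4.47 down [ 0.005  0.008 -1.   ] F [ 0.1 -0.3 -0.5] tq [-0.12 -0.03 -0.03] op 0.0856 q [-1.08  0.24  0.45  1.85 -0.12  1.08  1.06]
671 [472.7453193  232.20544835   3.4749242 ] [559.74262867 291.80077142  18.08043364]
plane [9.86790862e-03 4.25819893e-03 4.69942137e+00]
((516.1358032226562, 262.79351806640625), (86.51026153564453, 59.3703498840332), 3.5536694526672363) 10.897226496993984
tray [(0.75, [221.0, 209.0])]
rest [(0.7, [222.0, 211.0])]
opener [(0.94, [188.0, 376.0]), (0.91, [140.0, 495.0]), (0.9, [206.0, 441.0]), (0.76, [296.0, 526.0])]
gourd [(0.81, [231.0, 515.0]), (0.22, [237.0, 213.0])]
goblet_drum [(0.77, [282.0, 424.0])]
castanet [(0.67, [270.0, 256.0])]
jar_shaker [(0.58, [239.0, 141.0])]
```

View pics/s27.png

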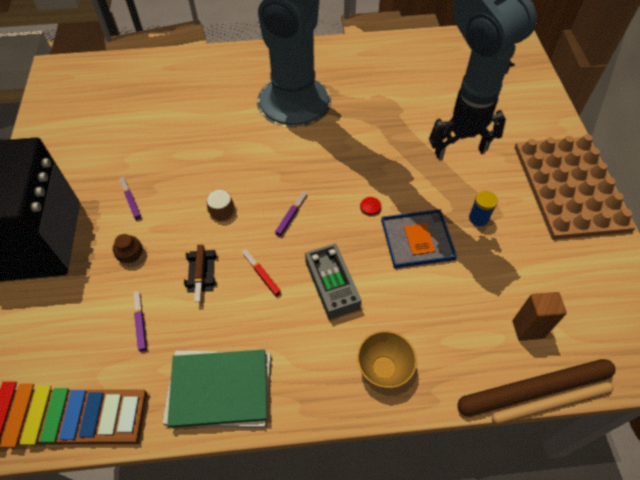

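View pics/t27.png

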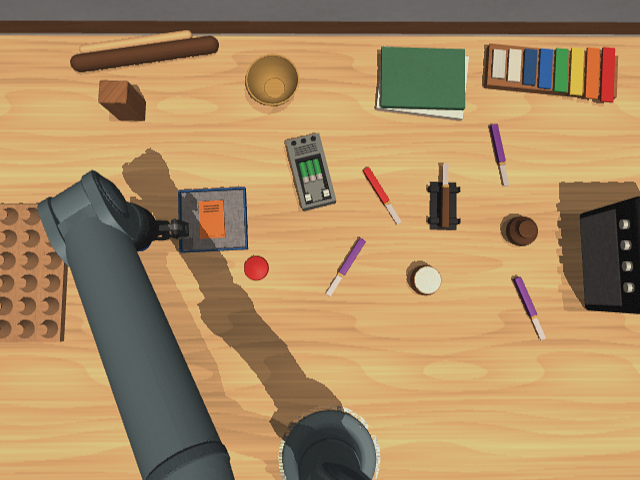

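```bash
python3 - <<'E'
from op import *
f=grab('top'); W=cloud(f)*1000; z=W[...,2]
roi=np.zeros((480,640),bool); roi[150:240,435:456]=1
m=roi&(z>22); P=W[m]; print(cv2.minAreaRect(P[:,:2].astype(np.float32)), np.percentile(z[m],[5,50,95]))
I=f['img'].astype(int); h=roi&(I[...,2]>1.5*I[...,0])&(z>26); H=W[h]; A=np.c_[H[:,0],np.ones(len(H))]; print(len(H),H[:,0].min(),H[:,0].max(),'slope z',np.linalg.lstsq(A,H[:,2],rcond=None)[0])
st(); print(robot.hand_in())
E
```

```text
((567.9034423828125, -256.0804443359375), (143.76022338867188, 35.240501403808594), 4.435293674468994) [24.7028483  33.97712771 38.38446429]
325 496.22240425603513 640.1272161212698 slope z [-1.14420235e-02  4.10295896e+01]
t 30.15 p [459.  318.8 215.7] head 3.96 down [-0.001 -0.001 -1.   ] F [0.3 1.2 0.1] tq [0.02 0.01 0.08] op 0.085 q [-1.08  0.24  0.45  1.85 -0.12  1.08  1.06]
the job is handed in; nothing more can be done
None
```

The battery bay is open: the opener is back on its rest, the cover lies flat in the tray, and I handed the job in at about 30 s. No verdict was reported.

**How it was done**
- **Tilt:** the gripper can only point straight down. I tipped the opener about 29° in the grip by pressing its handle down over the far edge of the box. That is just under the 30 to 45° you gave, but the blade still went under the lip cleanly.
- **Pry:** I slid the blade over the end wall and under the lip, then lifted. The depth image put the lip's underside at about 57 mm, with no finger on the cover. Both catches sprang in and the cover stayed ajar, about 11 mm higher at the lip.
- **Opener back:** I lowered it onto the rest and it levelled on both bars when released.
- **Cover:** I gripped it near the lip, lifted it off and set it down in the tray.

**Last checks**
- **Cover:** flat within about 0.01 rad, ribs up, its centre about 4 mm from the tray's.
- **Opener:** level on both bars, about 9 mm behind where it started and well inside the 35 mm limit.
- **Other instruments:** the gourd, drum, castanet and jar shaker are where they were, to within detector noise.
- **Robot:** clear of everything.

**What did not go cleanly**
- On the first try at tilting, the blade tip touched the rim of the bowl. The bowl shows no movement in the pictures.
- Pressing the opener onto its rest peaked at about 50 N at the wrist. I could not tell whether a fingertip touched a bar.
- The last rest detection pointed at the tray. I judged the opener's place on the rest from the picture and depth instead.

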